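# Set up and take the collection's catalogue photo

## Task

Set up the catalogue photo: switch the lamp on, stand every glass mask from the carrying case gently on the sloped wooden rest, chin down, leaning on its back board with the face towards the camera, and stand both painted jars wholly on the black riser, each turned so that its medallion points straight at the camera's lens. When the lamp is on and everything is in place and let go, press the shutter, then switch the lamp off and leave the display as it stands. Let no mask fall over and leave the birds and the lens blower alone.

Things in the scene. Friction and masses are not known exactly. Their poses are not given: they have to be found in the camera images.
- mask_green: cast-glass mask, pale green glass, 64 wide x 92 tall x 14 thick, 160 g, flat front and back; lowest 18 mm (chin) 46 wide, flat bottom edge. Origin: middle of the bottom edge; z up to the top of the head, x out of the face (nose, brows, mouth: look only; top 24 mm plain), y across. Starts upright in a slot of the case, bottom edge 6 above the table. May be absent (None)
- mask_teal: cast-glass mask, turquoise glass, 64 wide x 92 tall x 14 thick, 160 g, flat front and back; lowest 18 mm (chin) 46 wide, flat bottom edge. Origin: middle of the bottom edge; z up to the top of the head, x out of the face (nose, brows, mouth: look only; top 24 mm plain), y across. Starts upright in a slot of the case, bottom edge 6 above the table. May be absent (None)
- mask_rust: cast-glass mask, rust red glass, 64 wide x 92 tall x 14 thick, 160 g, flat front and back; lowest 18 mm (chin) 46 wide, flat bottom edge. Origin: middle of the bottom edge; z up to the top of the head, x out of the face (nose, brows, mouth: look only; top 24 mm plain), y across. Starts upright in a slot of the case, bottom edge 6 above the table. May be absent (None)
- mask_grey: cast-glass mask, grey glass, 64 wide x 92 tall x 14 thick, 160 g, flat front and back; lowest 18 mm (chin) 46 wide, flat bottom edge. Origin: middle of the bottom edge; z up to the top of the head, x out of the face (nose, brows, mouth: look only; top 24 mm plain), y across. Starts upright in a slot of the case, bottom edge 6 above the table. May be absent (None)
- jar_white: painted lidded jar, white with black trim, straight cylinder 54 diameter x 72 tall, lid and knob to 89 tall (look only), 220 g. Origin: centre of the foot; z up; x points out of the painted oval medallion (orange-red, about 45 wide x 42 tall on the side), which a bar of the same colour on the lid, from knob to rim, also points to. Starts upright on the table, turned any way
- jar_blue: painted lidded jar, blue with white trim, straight cylinder 54 diameter x 72 tall, lid and knob to 89 tall (look only), 220 g. Origin: centre of the foot; z up; x points out of the painted oval medallion (yellow, about 45 wide x 42 tall on the side), which a bar of the same colour on the lid, from knob to rim, also points to. Starts upright on the table, turned any way
- case: fixed open carrying case, 240 (x) x 80 (y) x 50 tall, aluminium, dark foam to 46 high with four slots 18 wide (x) and 70 long (y) at x = -82.5, -27.5, 27.5, 82.5, slot floor 6 above the table; masks stand in the slots, faces to the case's +x, tops 98 above the table. Origin: centre of the underside
- stand: fixed wooden display stand, 310 long (y), base 85 deep (x); its front (+x) faces the camera side. Origin: centre of the underside; z up. It carries the sloped rest
- rest: the stand's sloped rest, leaning back 0.35 rad: a narrow seat 26 deep, 310 long, between a back board 50 tall and a front lip 10 tall; up to four masks stand on it side by side, their backs against the board. Origin: mid-length, in the corner of seat and back board, 55 above the table; z up along the board (leaning from the camera), x along the seat to the lip, y along the stand
- riser: fixed low black riser, 130 (x) x 240 (y), flat top 40 above the table; room for both jars side by side. Origin: centre of the underside
- lens (a point): centre of the front glass of the camera's lens (black, 30 diameter), 147 above the table; the small grey wide-angle camera (72 wide x 52 tall, fixed on a mini tripod, 170 tall in all) stands beyond the displays and looks towards the robot
- control: fixed grey studio control box, 80 (x) x 130 (y) x 35 tall. Origin: centre of the underside. The yellow lamp switch is at y = +30 mm, the red shutter button at y = -35 mm, both at x = 0
- lamp_switch (a joint): lamp toggle switch: 0 = off (leaning 0.45 rad to the box's -x), 0.9 = on (leaning 0.45 rad to its +x); hinge along the box's y, 30 above the table, steel lever 45 long to the centre of the yellow paddle, 12 thick; about 1.5 N at the tip moves it and it stays where it is left
- switch_tip (a point): centre of the yellow paddle (12 x 24 wide x 16), 45 from the hinge; about 70 above the table at either end
- shutter (a joint): shutter button: 0 = out, 0.006 = fully pressed (m), about 5 N, springs back
- shutter_top (a point): centre of the top of the red shutter button (26 diameter), about 53 above the table, pressed straight down
- hen: bystander, leave it alone: striped ceramic hen, 50 wide, 85 tall. Origin: centre of the foot
- rooster: bystander, leave it alone: striped ceramic rooster, 50 wide, 105 tall. Origin: centre of the foot
- blower: bystander, leave it alone: black rubber lens blower standing on its foot, 56 wide, 100 tall. Origin: centre of the foot
There are look-alikes about, which are no part of the job. What is shaped like the mask_teal but blue or yellow is not meant.

How it is judged:
By the outcome, as a careful person would: the job done as asked, in the order asked, and still so for the second after the job is handed in, with the robot touching nothing.
Of mask_green, mask_teal, mask_rust, mask_grey only 2 to 4 are there at a start; the rules pass over those that are not, and their reading is None.
At some moment in a run one of jar_white, jar_blue may be knocked a few centimetres aside while the robot is not near it.
It also fails if it takes over 210 s, if anything falls off the work surface, if the arm or the gripper's body presses on something with over 40 N, if the wrist force passes 120 N, or if a joint passes its speed limit or range.

## Robot

A 6-joint arm with a two-finger parallel gripper is mounted at the origin on the work surface. World frame = base frame: x ahead of the robot, y to its left, z up, the work surface at z = 0. Lengths are in m, angles in rad, forces in N, time in s.
With the tool pointing down it reaches from about 0.35 to 0.775 m from the base axis. Payload 7.3 kg.
Tool frame: the origin (TCP) lies on the front face of the gripper's body, between the roots of the fingers; the fingertips stand ahead of it and the grasp point (between the pads) lies 47 mm ahead of it (finger_overhang is the z of the fingertips in the tool frame, in m); z points along the fingers, y is the line along which they close (so a half turn about z gives the same grasp; the last joint's range is limited). The gripper opens to 92 mm and grips with 3 to 60 N. Pads are 19 mm wide; open, the fingers measure 130 mm over their backs; the gripper's body (75 mm by 190 mm) begins 47 mm behind the grasp point.
Start: joints at [0.976, 0.342, 1.524, -0, 1.275, -0.146], TCP at [0.228, 0.473, 0.292] pointing down, gripper open.
Joint ranges: [-2.53, 2.53], [-0.77, 2.02], [0.04, 2.7], [-1, 4.14], [0.28, 2.66], [-3.11, 3.11]. Speed limits (rad/s): [2.57, 2.57, 3.14, 3.14, 3.14, 3.14].

## Interface

Orientations are given as [roll, pitch, yaw] about the fixed x, y, z axes, in that order (R = Rz(yaw) Ry(pitch) Rx(roll)).
In Python, from cell import * gives the robot as it stands. The module is installed in compiled form; this text tells all that it offers.
- The arm moves only by the tool arm_command, never from a script. Its argument "series" is a list of rows, each an object of numbers: "x", "y", "z": the shift along the tool's x, y, z in mm; "rx", "ry", "rz": the turn, a rotation vector about the tool's x, y, z in degrees. A call has 1 to 20 rows; each row is the pose to reach, as a shift and turn from the pose commanded when the call began, along the tool's axes at that moment; what a row does not reach only later rows make up. A row lasts 1/10 s, in which the tool goes at most 50 mm and 8.59 degrees, less where a joint would pass 70% of its speed; a pose out of reach is approached as far as the arm can. A call with a gripper value outside its range is refused whole. "hand" is the finger opening in mm, from 0 to 91.8, set as the call begins (left out, the last holds). The fingers move at their own pace and stop on an object; "squeeze" is the grip in N (left out, the last holds). Time passes only in rows, so rows that repeat a pose let the fingers close. It gives the time, the measured TCP pose, the force, the opening and the grip force at its end, in the units of the state.
- observe(): the state, without advancing time (a new reading comes with each control period).
- read_camera(name): name is "side" or "top" or "wrist"; returns a dict with "pixels" (420x560x3 uint8, blue, green, red), "K" (3x3 intrinsics, pixels), "rvec" (rotation vector, rad) and "tvec" (3), from world to camera coordinates, as OpenCV has them. Camera axes: x right, y down, z forward; pixel columns grow to the right and rows downward; lengths in m; the calibration is good to about 2 mm. A picture is of the moment at which its call begins. There is no depth.
- hand_in(): hands the job in; it is judged then, once.
Trained networks look in a picture, given as the dict that the camera call returned (one of the last four; its "shot" number tells which), for a name from the list of things; names that differ only in an ending like _2 or _b are one class to them, and where a whole thing is asked for, a point or a joint stands for the part that bears it (a point fixed in the world has none). Each returns a list of dicts, best first, with "confidence" (0 to 1); they miss things now and then, are a little off and sometimes report something else, mostly with a low value. They report only what shows in the picture. A call takes as long as a camera call. They do not tell look-alikes from the thing itself.
- boxes_of(picture, query): "point" ([x, y, z] in m, in world coordinates, good to about 4 mm: the middle of the surface that is visible of it).
- trace(picture, query): "pixels" (420x560 bool, what is visible of it).
- mark_of(picture, query): "point" ([x, y, z] in m, in world coordinates, good to about 4 mm: a listed point, or the origin of a listed thing).
The state is a dict: "time": time; "qpos": joint angles; "qvel": joint speeds; "joint_efforts": joint torques, N m; "tool_pos": TCP position; "tool_rot": TCP orientation; "contact_force": force on the tool from outside, world axes, zero at the start; "torque": the same for the moment, N m; "opening": finger opening in m; "grip_force": force on a finger pad.
Only numpy, scipy, OpenCV 4.12 (cv2) and the standard library are available. Lean on these libraries where they do the work, as an engineer would, in place of code of your own. Each camera call takes 0.05 s, during which the arm holds its last target. There are 200 camera calls.

## Working session

There is one attempt and no reset: what is moved stays moved. The work goes in short steps, Python scripts to look and compute and a tool call to move; the robot and the scene stay as the last step left them, time stands still between calls to the robot, and variables do not carry over. Pictures are saved under pics/ and viewed, at most 14 in all, crops included, and the job is handed in when it is done.

Besides the shell and the picture viewer there is one more tool, called after "Call:" by a JSON object that holds its "method" and its "body". arm_command: Moves the arm, as the interface text tells. Its arguments: {"type":"object","properties":{"series":{"type":"array"},"hand":{"type":"number"},"squeeze":{"type":"number"}},"required":["series"]}

```bash
mkdir -p pics; cat > h.py <<'E'
from cell import *
import numpy as np, cv2
from scipy.spatial.transform import Rotation as R
def cam(p):
    return cv2.Rodrigues(np.array(p["rvec"],float))[0], np.array(p["tvec"],float).reshape(3), np.array(p["K"],float)
def atz(p,u,v,z):
    Rm,t,K=cam(p); d=Rm.T@np.linalg.inv(K)@np.array([u,v,1.]); c=-Rm.T@t
    return c+d*(z-c[2])/d[2]
def proj(p,X):
    return cv2.projectPoints(np.array(X,float).reshape(-1,1,3),np.array(p["rvec"],float),np.array(p["tvec"],float),np.array(p["K"],float),None)[0].reshape(-1,2)
def tool():
    s=observe(); return np.array(s["tool_pos"]), R.from_euler('xyz',s["tool_rot"])
E
python3 - <<'E'
from h import *
s=observe();print({k:np.round(v,3) for k,v in s.items()})
for n in ("top","side"):
    p=read_camera(n); cv2.imwrite(f"pics/{n}1.png",p["pixels"])
    Rm,t,K=cam(p); print(n,(-Rm.T@t).round(3),K[0,0],Rm.round(2).tolist())
    for q in ["mask_green","mask_teal","mask_rust","mask_grey","jar_white","jar_blue","case","stand","rest","riser","lens","control","switch_tip","shutter_top","hen","rooster","blower"]:
        r=mark_of(p,q); print(q,[(np.round(a["point"],3).tolist(),round(a["confidence"],2)) for a in r[:3]])
E
```

```text
{'time': np.float64(0.0), 'qpos': array([ 0.976,  0.343,  1.525, -0.   ,  1.275, -0.146]), 'qvel': array([ 0.001,  0.   ,  0.   , -0.   , -0.001,  0.   ]), 'joint_efforts': array([ 1.0000e-03, -4.3124e+01, -2.4422e+01,  7.2000e-02,  5.6000e-02,
       -0.0000e+00]), 'tool_pos': array([0.228, 0.473, 0.292]), 'tool_rot': array([-3.14 , -0.   ,  2.693]), 'contact_force': array([-0.576, -0.351, -0.422]), 'torque': array([-0.001, -0.011, -0.035]), 'grip_force': np.float64(0.0), 'opening': np.float64(0.092)}
top [0.294 0.018 1.207] 392.36734353011445 [[-0.01, -1.0, -0.0], [-0.98, 0.01, -0.21], [0.21, 0.0, -0.98]]
mask_green [([0.432, -0.028, 0.006], 0.62)]
mask_teal [([0.3, 0.191, 0.002], 0.72), ([0.329, -0.18, -0.0], 0.69), ([0.29, 0.29, -0.001], 0.61)]
mask_rust [([0.421, 0.086, 0.005], 0.7)]
mask_grey [([0.434, 0.005, -0.003], 0.7), ([0.445, -0.08, 0.008], 0.64), ([0.414, 0.232, 0.0], 0.62)]
jar_white [([0.426, -0.218, 0.001], 0.79), ([0.491, 0.449, -0.0], 0.66), ([0.467, 0.475, 0.07], 0.65)]
jar_blue [([0.415, 0.234, -0.003], 0.79), ([0.428, -0.218, -0.002], 0.54)]
case [([0.435, 0.003
[... 953 characters left out ...]
.009], 0.87)]
mask_grey [([0.448, -0.085, 0.008], 0.72), ([0.6, 0.415, -0.004], 0.29)]
jar_white [([0.426, -0.219, -0.001], 0.6)]
jar_blue [([0.406, 0.231, -0.005], 0.78), ([0.443, -0.085, 0.008], 0.67)]
case [([0.429, -0.004, 0.002], 0.75)]
stand [([0.598, 0.185, 0.002], 0.88)]
rest [([0.59, 0.187, 0.058], 0.66)]
riser [([0.603, -0.174, 0.002], 0.63)]
lens [([0.79, -0.046, 0.142], 0.71)]
control [([0.484, 0.444, -0.0], 0.76)]
switch_tip [([0.464, 0.476, 0.075], 0.49)]
shutter_top [([0.493, 0.411, 0.058], 0.49), ([0.597, 0.183, 0.002], 0.44)]
hen [([0.497, -0.447, -0.002], 0.81)]
rooster [([0.594, 0.413, -0.003], 0.94)]
blower [([0.424, -0.223, 0.002], 0.75), ([0.324, -0.377, -0.002], 0.58)]
```

View pics/top1.png

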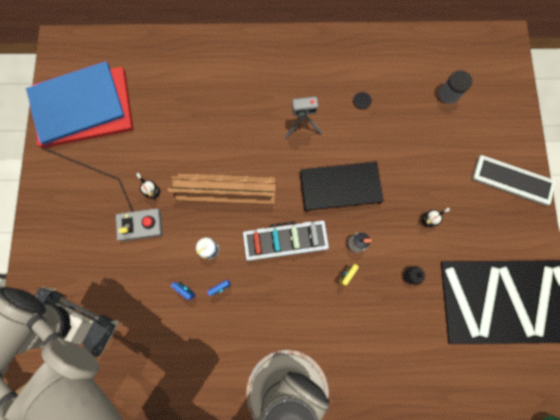

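View pics/side1.png

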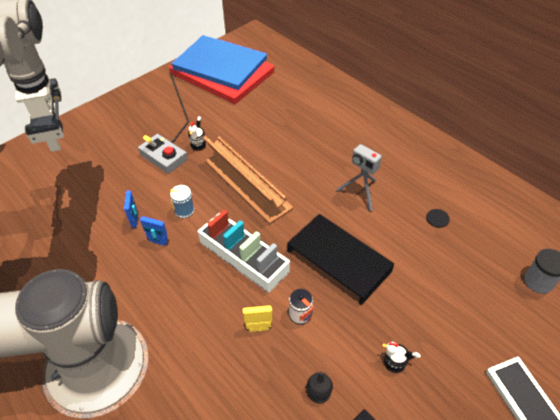

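Top view: the case's masks are rust (258,242), teal (276,240), green (295,237) and grey (315,235). The look-alikes are two blue masks at (182,291) and (218,288) and a yellow one at (349,274); I leave those alone. The blue jar is at (206,248) and the white jar at (360,242). Next I fit the fixtures and check the choice in a close crop.

```bash
cat >> h.py <<'E'
from scipy.optimize import minimize
def fit(views,verts,x0):
    """views: [(picture,trace)], verts: local hull points; fits x,y,yaw by silhouette overlap"""
    def cost(a):
        x=np.array([x0[0]+a[0]*.01,x0[1]+a[1]*.01,x0[2]+a[2]*.05]); c,s=np.cos(x[2]),np.sin(x[2]); e=0
        W=verts@np.array([[c,s,0],[-s,c,0],[0,0,1]])+[x[0],x[1],0]
        for p,m in views:
            h=cv2.convexHull((proj(p,W)*16*4+32).astype(np.int32).reshape(-1,1,2))
            im=np.zeros((1680,2240),np.uint8); cv2.fillPoly(im,[h],255,shift=4)
            im=cv2.resize(im,(560,420),interpolation=cv2.INTER_AREA)/255.
            e+=np.abs(im-m).sum()/m.sum()
        return e
    r=minimize(cost,[0,0,0],method="Nelder-Mead",options=dict(initial_simplex=[[0,0,0],[.6,0,0],[0,.6,0],[0,0,1.5]],xatol=.01,fatol=1e-4,maxiter=150))
    return np.array([x0[0]+r.x[0]*.01,x0[1]+r.x[1]*.01,x0[2]+r.x[2]*.05]),r.fun
def box(a,b,z): return np.array([[i*a/2,j*b/2,k] for i in(-1,1) for j in(-1,1) for k in(0,z)])
E
python3 - <<'E'
from h import *
P={n:read_camera(n) for n in("top","side")}
def rest(h=.03,dx=-.011):
    b=box(.085,.31,h); s,c=np.sin(.35),np.cos(.35)
    q=[[dx+u*c-v*s,j*.155,.055+u*s+v*c] for u,v in((0,.05),(.026,.01),(-.006,.05),(.032,.01)) for j in(-1,1)]
    return np.vstack([b,q])
for n,v,x0 in (("case",box(.24,.08,.05),(.434,0,-1.42)),("riser",box(.13,.24,.04),(.604,-.176,.05)),("control",box(.08,.13,.035),(.487,.448,.1)),("stand",rest(),(.6,.186,.0))):
    T={k:trace(p,n) for k,p in P.items()}
    for ks in (("top",),("side",),("top","side")):
        x,f=fit([(P[k],T[k][0]["pixels"].astype(float)) for k in ks],v,x0); print(n,ks,x.round(4),round(f,3))
a=P["side"]["pixels"][195:325,170:330]; b=P["side"]["pixels"][130:260,170:330]
cv2.imwrite("pics/c1.png",cv2.resize(a,None,fx=5,fy=4.6,interpolation=cv2.INTER_CUBIC))
E
```

```text
case ('top',) [ 0.4333  0.0023 -1.4477] 0.428
case ('side',) [ 0.431  -0.0016 -1.4321] 0.601
case ('top', 'side') [ 4.3230e-01  1.4000e-03 -1.4338e+00] 1.074
riser ('top',) [ 0.6042 -0.1726  0.0988] 0.084
riser ('side',) [1.008  1.6896 0.7442] 1.0
riser ('top', 'side') [0.8315 1.9343 0.3646] 2.0
control ('top',) [0.4881 0.4486 0.13  ] 0.211
control ('side',) [0.486  0.4459 0.1072] 0.104
control ('top', 'side') [0.4871 0.4476 0.1271] 0.326
stand ('top',) [ 0.5988  0.1871 -0.0599] 0.085
stand ('side',) [ 0.5663  0.2595 -0.5435] 7.374
stand ('top', 'side') [ 0.603   0.2007 -0.129 ] 8.949
```

View pics/c1.png

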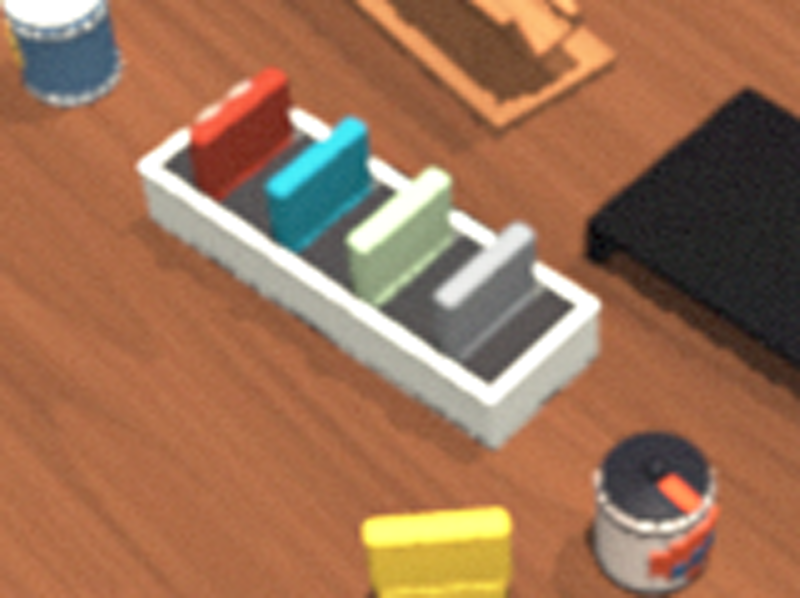

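The crop shows the plain backs of the case masks facing -y, so the faces probably point to +y. I'll confirm that with the wrist camera. The yellow mask stands apart and isn't wanted. Lamp first.

```bash
cat >> h.py <<'E'
def Rt(yaw,tilt=0.):
    """tool x horizontal-ish at heading yaw, pointing down; tilt: lean about tool y later"""
    return R.from_euler('z',yaw)*R.from_euler('x',np.pi)
def go(pos,Rw,fr=None):
    p,r=fr if fr else tool(); d=r.inv().apply(np.array(pos)-p)*1000; w=(r.inv()*Rw).as_rotvec(degrees=True)
    print("xyz",d.round(1),"rot",w.round(2),"rows",int(np.ceil(max(np.linalg.norm(d)/50,np.linalg.norm(w)/8.59)))); return (np.array(pos),Rw)
E
python3 - <<'E'
from h import *
import cell
print(finger_overhang if 'finger_overhang' in dir(cell) else [d for d in dir(cell) if d[0]!='_'])
ov=globals().get('finger_overhang',.057)
print(tool()[0])
f=go([.424,.470,.060+ov+.06],Rt(.127+np.pi))
go([.424,.470,.060+ov],Rt(.127+np.pi),f)
E
```

```text
0.0655
[0.22778584 0.47302113 0.29223707]
xyz [-178.1   82.4  106.7] rot [  0.     0.   -32.99] rows 5
xyz [ 0. -0. 60.] rot [0. 0. 0.] rows 2
```

Call:
{"method": "arm_command", "body": {"series": [{"x": -178,"y": 82,"z": 107,"rz": -33},{"x": -178,"y": 82,"z": 107,"rz": -33},{"x": -178,"y": 82,"z": 107,"rz": -33},{"x": -178,"y": 82,"z": 107,"rz": -33},{"x": -178,"y": 82,"z": 107,"rz": -33},{"x": -178,"y": 82,"z": 107,"rz": -33},{"x": -178,"y": 82,"z": 137,"rz": -33},{"x": -178,"y": 82,"z": 167,"rz": -33},{"x": -178,"y": 82,"z": 167,"rz": -33},{"x": -178,"y": 82,"z": 167,"rz": -33}], "hand": 0, "squeeze": 10}}

```text
invalid input
```

Call:
{"method": "arm_command", "body": {"series": [{"x": -178,"y": 82,"z": 107,"rx": 0,"ry": 0,"rz": -33},{"x": -178,"y": 82,"z": 107,"rx": 0,"ry": 0,"rz": -33},{"x": -178,"y": 82,"z": 107,"rx": 0,"ry": 0,"rz": -33},{"x": -178,"y": 82,"z": 107,"rx": 0,"ry": 0,"rz": -33},{"x": -178,"y": 82,"z": 107,"rx": 0,"ry": 0,"rz": -33},{"x": -178,"y": 82,"z": 107,"rx": 0,"ry": 0,"rz": -33},{"x": -178,"y": 82,"z": 137,"rx": 0,"ry": 0,"rz": -33},{"x": -178,"y": 82,"z": 167,"rx": 0,"ry": 0,"rz": -33},{"x": -178,"y": 82,"z": 167,"rx": 0,"ry": 0,"rz": -33}], "hand": 0, "squeeze": 10}}

```text
time: 3.2
tool_pos: [0.4212, 0.4686, 0.122]
tool_rot: [-3.138, -0.006, -3.014]
contact_force: [0.0, -0.7, -2.0]
opening: 0.0246
grip_force: 0.0
```

Call:
{"method": "arm_command", "body": {"series": [{"x": 0,"y": 0,"z": 0,"rx": 0,"ry": 0,"rz": 0},{"x": -10,"y": 0,"z": 0,"rx": 0,"ry": 0,"rz": 0},{"x": -20,"y": 0,"z": 0,"rx": 0,"ry": 0,"rz": 0},{"x": -26,"y": 0,"z": 0,"rx": 0,"ry": 0,"rz": 0},{"x": -32,"y": 0,"z": 0,"rx": 0,"ry": 0,"rz": 0},{"x": -38,"y": 0,"z": 0,"rx": 0,"ry": 0,"rz": 0},{"x": -44,"y": 0,"z": 0,"rx": 0,"ry": 0,"rz": 0},{"x": -50,"y": 0,"z": 0,"rx": 0,"ry": 0,"rz": 0},{"x": -55,"y": 0,"z": 0,"rx": 0,"ry": 0,"rz": 0},{"x": -60,"y": 0,"z": 0,"rx": 0,"ry": 0,"rz": 0},{"x": -64,"y": 0,"z": 0,"rx": 0,"ry": 0,"rz": 0},{"x": -64,"y": 0,"z": 0,"rx": 0,"ry": 0,"rz": 0}]}}

```text
time: 4.4
tool_pos: [0.4829, 0.4773, 0.1243]
tool_rot: [-3.139, -0.011, -3.014]
contact_force: [-17.6, -3.7, 7.6]
opening: 0.0005
grip_force: 8.9
```

```bash
python3 - <<'E'
from h import *
print(np.round(observe()["contact_force"],1), tool()[0])
p=read_camera("side"); print([ (np.round(a["point"],3),round(a["confidence"],2)) for a in mark_of(p,"switch_tip")[:2]])
cv2.imwrite("pics/s2.png",cv2.resize(p["pixels"][90:200,100:240],None,fx=4,fy=4))
E
```

```text
[-17.6  -3.7   7.6] [0.48294737 0.47734205 0.12433375]
[(array([0.505, 0.481, 0.074]), 0.37)]
```

View pics/s2.png

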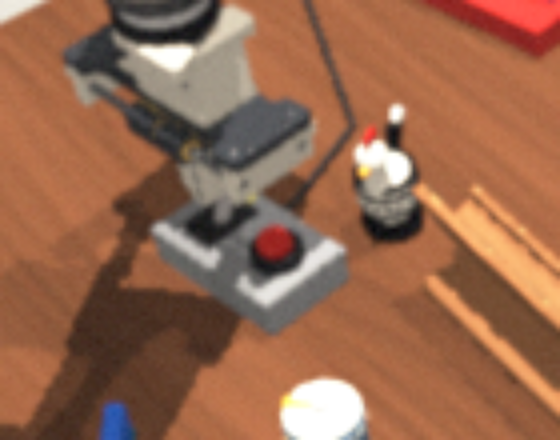

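Force 17.6 N at the stop and tip at x=0.505, so the lamp is on. I back off, rise, and look at the case.

Call:
{"method": "arm_command", "body": {"series": [{"x": 20,"y": 0,"z": 0,"rx": 0,"ry": 0,"rz": 0},{"x": 20,"y": 0,"z": -40,"rx": 0,"ry": 0,"rz": 0},{"x": 20,"y": 0,"z": -90,"rx": 0,"ry": 0,"rz": 0},{"x": 20,"y": 0,"z": -140,"rx": 0,"ry": 0,"rz": 0},{"x": 20,"y": 0,"z": -180,"rx": 0,"ry": 0,"rz": 0},{"x": 20,"y": 0,"z": -180,"rx": 0,"ry": 0,"rz": 0}], "hand": 90}}

```text
time: 5.1
tool_pos: [0.4693, 0.4764, 0.3131]
tool_rot: [3.134, 0.013, -3.015]
contact_force: [-0.1, 0.1, -0.1]
opening: 0.0441
grip_force: 0.0
```

```bash
python3 - <<'E'
from h import *
print(observe()["qpos"],tool()[0])
p=read_camera("wrist"); Rm,t,K=cam(p); P,r=tool()
print("cam in tool",r.inv().apply(-Rm.T@t-P).round(3), (r.inv().as_matrix()@Rm.T).round(2).tolist(),K[0,0])
go([.40,.10,.32],Rt(.137+np.pi))
E
```

```text
[ 6.78595143e-01  5.99831336e-01  1.04656333e+00 -4.80122741e-04
  1.48081427e+00 -1.01918033e+00] [0.46931613 0.47641651 0.31314126]
cam in tool [ 0.082 -0.    -0.095] [[-0.0, -0.95, -0.31], [1.0, -0.0, 0.0], [-0.0, -0.31, 0.95]] 358.6473289019693
xyz [ 115.6 -364.1  -13.1] rot [ 0.23  0.42 -0.57] rows 8
```

Call:
{"method": "arm_command", "body": {"series": [{"x": 50,"y": -280,"z": 10,"rx": 0,"ry": 0,"rz": 97},{"x": 50,"y": -280,"z": 10,"rx": 0,"ry": 0,"rz": 97},{"x": 50,"y": -280,"z": 10,"rx": 0,"ry": 0,"rz": 97},{"x": 50,"y": -280,"z": 10,"rx": 0,"ry": 0,"rz": 97},{"x": 50,"y": -280,"z": 10,"rx": 0,"ry": 0,"rz": 97},{"x": 50,"y": -280,"z": 10,"rx": 0,"ry": 0,"rz": 97},{"x": 50,"y": -280,"z": 10,"rx": 0,"ry": 0,"rz": 97},{"x": 50,"y": -280,"z": 10,"rx": 0,"ry": 0,"rz": 97},{"x": 50,"y": -280,"z": 10,"rx": 0,"ry": 0,"rz": 97},{"x": 50,"y": -280,"z": 10,"rx": 0,"ry": 0,"rz": 97},{"x": 50,"y": -280,"z": 10,"rx": 0,"ry": 0,"rz": 97},{"x": 50,"y": -280,"z": 10,"rx": 0,"ry": 0,"rz": 97},{"x": 50,"y": -280,"z": 10,"rx": 0,"ry": 0,"rz": 97},{"x": 50,"y": -280,"z": 10,"rx": 0,"ry": 0,"rz": 97}]}}

```text
time: 6.55
tool_pos: [0.4532, 0.191, 0.2943]
tool_rot: [-3.14, 0.0, 1.577]
contact_force: [-0.5, 0.1, 0.0]
opening: 0.0899
grip_force: 0.0
```

```bash
python3 - <<'E'
from h import *
print(tool()[0],observe()["tool_rot"])
p=read_camera("wrist"); cv2.imwrite("pics/w1.png",p["pixels"])
for q in ["mask_green","mask_teal","mask_rust","mask_grey","rest","riser"]:
    print(q,[(np.round(a["point"],3).tolist(),round(a["confidence"],2)) for a in mark_of(p,q)[:2]])
E
```

```text
[0.45315473 0.19098669 0.29430096] [-3.14017201e+00  4.61771216e-04  1.57711377e+00]
mask_green []
mask_teal [([0.29, 0.294, 0.001], 0.89)]
mask_rust [([0.421, 0.082, 0.005], 0.81)]
mask_grey []
rest [([0.591, 0.186, 0.057], 0.92)]
riser [([0.601, 0.183, 0.003], 0.7)]
```

View pics/w1.png

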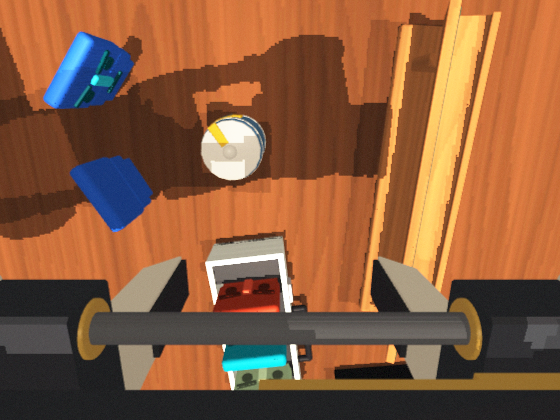

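Faces (brows) on rust (250,290) and green (265,375) look towards +y, so the case's +x yaw is about 1.71. I shift for one view of both case and stand to refine.

Call:
{"method": "arm_command", "body": {"series": [{"x": 45,"y": 20,"z": -15,"rx": 0,"ry": 0,"rz": 0},{"x": 90,"y": 40,"z": -30,"rx": 0,"ry": 0,"rz": 0},{"x": 120,"y": 50,"z": -40,"rx": 0,"ry": 0,"rz": 0},{"x": 120,"y": 50,"z": -40,"rx": 0,"ry": 0,"rz": 0},{"x": 120,"y": 50,"z": -40,"rx": 0,"ry": 0,"rz": 0}]}}

```text
time: 7.4
tool_pos: [0.5025, 0.3118, 0.3347]
tool_rot: [-3.141, 0.001, 1.577]
contact_force: [-0.5, -0.4, 0.7]
opening: 0.0901
grip_force: 0.0
```

```bash
python3 - <<'E'
from h import *
p=read_camera("wrist"); cv2.imwrite("pics/w2.png",p["pixels"])
for q in ["mask_green","mask_teal","mask_rust","mask_grey","rest","stand","jar_blue","riser"]:
    print(q,[(np.round(a["point"],3).tolist(),round(a["confidence"],2)) for a in mark_of(p,q)[:2]])
print(tool()[0])
E
```

```text
mask_green []
mask_teal [([0.288, 0.294, 0.0], 0.9), ([0.298, 0.192, 0.001], 0.88)]
mask_rust [([0.42, 0.078, -0.001], 0.91)]
mask_grey []
rest [([0.593, 0.183, 0.054], 0.66)]
stand [([0.598, 0.185, 0.002], 0.76)]
jar_blue [([0.411, 0.229, -0.001], 0.77)]
riser []
[0.50267793 0.31096335 0.33539863]
```

View pics/w2.png

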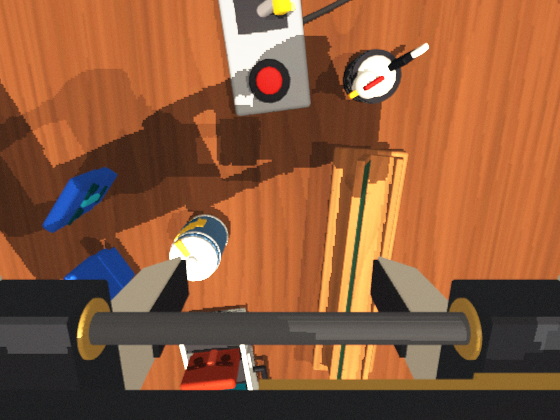

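The view moved the wrong way for the case but shows the whole stand at (320-405, 150-375), with base edges to check the yaw against.

```bash
cat > cfg.py <<'E'
import numpy as np
C=np.array([.4333,.001]); CY=1.71
slot={"rust":.0825,"teal":.0275,"green":-.0275,"grey":-.0825}
def mpos(n): s=slot[n]; return C+s*np.array([np.cos(CY),np.sin(CY)])
E
python3 - <<'E'
from h import *; from cfg import *
p=read_camera("wrist")
for a,b,z in (((334,152),(316,372),.02),((366,160),(342,378),.1),((405,155),(372,375),.073)):
    A,B=atz(p,*a,z),atz(p,*b,z); d=A-B; print(A.round(3),B.round(3),"yaw",round(np.arctan2(-d[0],d[1]),3))
for n in slot: print(n,mpos(n).round(4))
x,y=mpos("rust"); f=go([x,y,.22],Rt(CY+np.pi/2)); f=go([x,y,.129],Rt(CY+np.pi/2),f)
E
```

```text
[0.565 0.338 0.02 ] [0.555 0.035 0.02 ] yaw -0.033
[0.582 0.341 0.1  ] [0.574 0.097 0.1  ] yaw -0.033
[0.627 0.342 0.073] [0.616 0.077 0.073] yaw -0.041
rust [0.4219 0.0827]
teal [0.4295 0.0282]
green [ 0.4371 -0.0262]
grey [ 0.4447 -0.0807]
xyz [-228.   -81.9  115.3] rot [ 2.000e-02  1.000e-02 -9.772e+01] rows 12
xyz [ 0. -0. 91.] rot [0. 0. 0.] rows 2
```

Call:
{"method": "arm_command", "body": {"series": [{"x": -228,"y": -82,"z": 60,"rx": 0,"ry": 0,"rz": -97.7},{"x": -228,"y": -82,"z": 60,"rx": 0,"ry": 0,"rz": -97.7},{"x": -228,"y": -82,"z": 60,"rx": 0,"ry": 0,"rz": -97.7},{"x": -228,"y": -82,"z": 60,"rx": 0,"ry": 0,"rz": -97.7},{"x": -228,"y": -82,"z": 60,"rx": 0,"ry": 0,"rz": -97.7},{"x": -228,"y": -82,"z": 60,"rx": 0,"ry": 0,"rz": -97.7},{"x": -228,"y": -82,"z": 60,"rx": 0,"ry": 0,"rz": -97.7},{"x": -228,"y": -82,"z": 60,"rx": 0,"ry": 0,"rz": -97.7},{"x": -228,"y": -82,"z": 60,"rx": 0,"ry": 0,"rz": -97.7},{"x": -228,"y": -82,"z": 60,"rx": 0,"ry": 0,"rz": -97.7},{"x": -228,"y": -82,"z": 60,"rx": 0,"ry": 0,"rz": -97.7},{"x": -228,"y": -82,"z": 60,"rx": 0,"ry": 0,"rz": -97.7},{"x": -228,"y": -82,"z": 60,"rx": 0,"ry": 0,"rz": -97.7},{"x": -228,"y": -82,"z": 100,"rx": 0,"ry": 0,"rz": -97.7},{"x": -228,"y": -82,"z": 115,"rx": 0,"ry": 0,"rz": -97.7},{"x": -228,"y": -82,"z": 115,"rx": 0,"ry": 0,"rz": -97.7},{"x": -228,"y": -82,"z": 115,"rx": 0,"ry": 0,"rz": -97.7}], "hand": 40}}

```text
time: 9.6
tool_pos: [0.4221, 0.083, 0.2207]
tool_rot: [3.142, 0.0, -3.004]
contact_force: [0.4, -0.3, 0.4]
opening: 0.0402
grip_force: 0.0
```

```bash
python3 - <<'E'
from h import *; from cfg import *
print(observe()["opening"],tool()[0])
p=read_camera("top")
P,r=tool()
print([np.round(a["point"],3).tolist() for a in mark_of(p,"mask_rust")[:2]],[np.round(a["point"],3).tolist() for a in mark_of(p,"mask_grey")[:2]])
w=read_camera("wrist"); cv2.imwrite("pics/w3.png",w["pixels"])
x,y=mpos("rust"); go([x,y,.129],Rt(CY+np.pi/2))
E
```

```text
0.040211189380801135 [0.42214843 0.0830125  0.2207283 ]
[[0.421, 0.082, 0.008]] [[0.444, -0.081, 0.008]]
xyz [ 0.8 -0.2 92.2] rot [-0.01  0.12 -0.02] rows 2
```

View pics/w3.png

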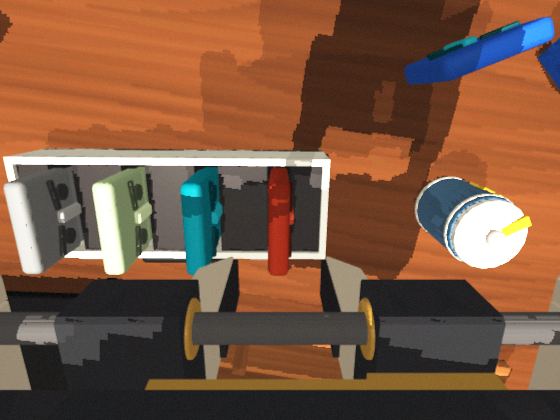

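Case close-up: grey (35,220), green (115,220), teal (200,220), rust (279,220) with faces to the right (+y). The fingers straddle the rust mask centrally.

```bash
python3 - <<'E'
from h import *
w=read_camera("wrist")
for q in ((279,170),(279,220),(278,270)): print(atz(w,*q,.098).round(4))
E
```

```text
[0.3812 0.0768 0.098 ]
[0.4129 0.0812 0.098 ]
[0.4476 0.0854 0.098 ]
```

Call:
{"method": "arm_command", "body": {"series": [{"x": 0,"y": 0,"z": 30,"rx": 0,"ry": 0,"rz": 0},{"x": 0,"y": 0,"z": 50,"rx": 0,"ry": 0,"rz": 0},{"x": 0,"y": 0,"z": 70,"rx": 0,"ry": 0,"rz": 0},{"x": 0,"y": 0,"z": 82,"rx": 0,"ry": 0,"rz": 0},{"x": 0,"y": 0,"z": 92,"rx": 0,"ry": 0,"rz": 0},{"x": 0,"y": 0,"z": 92,"rx": 0,"ry": 0,"rz": 0}]}}

```text
time: 10.45
tool_pos: [0.4215, 0.083, 0.1276]
tool_rot: [3.141, -0.001, -3.002]
contact_force: [0.8, 0.3, -0.4]
opening: 0.0404
grip_force: 0.0
```

Call:
{"method": "arm_command", "body": {"series": [{"x": 0,"y": 0,"z": 0,"rx": 0,"ry": 0,"rz": 0},{"x": 0,"y": 0,"z": 0,"rx": 0,"ry": 0,"rz": 0},{"x": 0,"y": 0,"z": 0,"rx": 0,"ry": 0,"rz": 0},{"x": 0,"y": 0,"z": 0,"rx": 0,"ry": 0,"rz": 0},{"x": 0,"y": 0,"z": 0,"rx": 0,"ry": 0,"rz": 0},{"x": 0,"y": 0,"z": 0,"rx": 0,"ry": 0,"rz": 0}], "hand": 0, "squeeze": 15}}

```text
time: 11.05
tool_pos: [0.4221, 0.0831, 0.1287]
tool_rot: [3.142, 0.001, -3.002]
contact_force: [-0.8, 0.6, 6.0]
opening: 0.014
grip_force: 15.0
```

```bash
cat >> h.py <<'E'
O=np.array([.591,.186,.055]); SY=-.045
RR=R.from_euler('z',SY)*R.from_euler('y',-.35)   # rest frame
RP=R.from_matrix(np.column_stack([RR.apply([0,1,0]),RR.apply([1,0,0]),RR.apply([0,0,-1])]))
def place(t,gap,lift,g=.0757): return O+RR.apply([.007+gap,t,g+.047+lift])
E
python3 - <<'E'
from h import *
P,r=tool(); f=(P+[0,0,.16],r)
print(RP.as_matrix().round(2).tolist())
f=go(place(.107,.005,.08),RP,f); print(f[0]); f=go(place(.107,.005,.02),RP,f)
E
```

```text
[[0.04, 0.94, 0.34], [1.0, -0.04, -0.02], [-0.0, 0.34, -0.94]]
xyz [-143.9  194.3   39.3] rot [-14.56 -17.54  99.42] rows 12
[0.53763941 0.29551128 0.24952562]
xyz [ 0.  0. 60.] rot [0. 0. 0.] rows 2
```

Call:
{"method": "arm_command", "body": {"series": [{"x": 0,"y": 0,"z": -5,"rx": 0,"ry": 0,"rz": 0},{"x": 0,"y": 0,"z": -15,"rx": 0,"ry": 0,"rz": 0},{"x": 0,"y": 0,"z": -30,"rx": 0,"ry": 0,"rz": 0},{"x": 0,"y": 0,"z": -50,"rx": 0,"ry": 0,"rz": 0},{"x": 0,"y": 0,"z": -75,"rx": 0,"ry": 0,"rz": 0},{"x": 0,"y": 0,"z": -100,"rx": 0,"ry": 0,"rz": 0},{"x": 0,"y": 0,"z": -125,"rx": 0,"ry": 0,"rz": 0},{"x": 0,"y": 0,"z": -150,"rx": 0,"ry": 0,"rz": 0},{"x": 0,"y": 0,"z": -160,"rx": 0,"ry": 0,"rz": 0},{"x": 0,"y": 0,"z": -160,"rx": 0,"ry": 0,"rz": 0},{"x": 0,"y": 0,"z": -160,"rx": 0,"ry": 0,"rz": 0}]}}

```text
time: 12.15
tool_pos: [0.4213, 0.083, 0.2874]
tool_rot: [3.141, -0.001, -3.002]
contact_force: [0.2, -0.0, -2.1]
opening: 0.0142
grip_force: 15.0
```

```bash
python3 - <<'E'
from h import *
print(tool()[0],observe()["opening"])
f=go(place(.107,.005,.08),RP); print(f[0]); f=go(place(.107,.005,.02),RP,f)
E
```

```text
[0.4213348  0.08298897 0.28741936] 0.014190617781644837
xyz [-144.7  194.3   37.8] rot [-14.66 -17.64  99.41] rows 12
[0.53763941 0.29551128 0.24952562]
xyz [ 0.  0. 60.] rot [0. 0. 0.] rows 2
```

Call:
{"method": "arm_command", "body": {"series": [{"x": -12,"y": 16,"z": 3,"rx": -1.2,"ry": -1.5,"rz": 8.3},{"x": -145,"y": 194,"z": 38,"rx": -14.7,"ry": -17.6,"rz": 99.4},{"x": -145,"y": 194,"z": 38,"rx": -14.7,"ry": -17.6,"rz": 99.4},{"x": -145,"y": 194,"z": 38,"rx": -14.7,"ry": -17.6,"rz": 99.4},{"x": -145,"y": 194,"z": 38,"rx": -14.7,"ry": -17.6,"rz": 99.4},{"x": -145,"y": 194,"z": 38,"rx": -14.7,"ry": -17.6,"rz": 99.4},{"x": -145,"y": 194,"z": 38,"rx": -14.7,"ry": -17.6,"rz": 99.4},{"x": -145,"y": 194,"z": 38,"rx": -14.7,"ry": -17.6,"rz": 99.4},{"x": -145,"y": 194,"z": 38,"rx": -14.7,"ry": -17.6,"rz": 99.4},{"x": -145,"y": 194,"z": 38,"rx": -14.7,"ry": -17.6,"rz": 99.4},{"x": -145,"y": 194,"z": 38,"rx": -14.7,"ry": -17.6,"rz": 99.4},{"x": -145,"y": 194,"z": 38,"rx": -14.7,"ry": -17.6,"rz": 99.4},{"x": -145,"y": 194,"z": 38,"rx": -14.7,"ry": -17.6,"rz": 99.4},{"x": -145,"y": 194,"z": 38,"rx": -14.7,"ry": -17.6,"rz": 99.4},{"x": -145,"y": 194,"z": 38,"rx": -14.7,"ry": -17.6,"rz": 99.4},{"x": -145,"y": 194,"z": 38,"rx": -14.7,"ry": -17.6,"rz": 99.4}], "squeeze": 20}}

```text
time: 13.75
tool_pos: [0.5385, 0.2951, 0.2499]
tool_rot: [2.791, -0.0, 1.527]
contact_force: [-0.5, -0.3, -1.9]
opening: 0.0138
grip_force: 20.0
```

```bash
python3 - <<'E'
from h import *
s=observe(); print(s["opening"],s["grip_force"],np.round(s["contact_force"],1),s["qpos"].round(2))
f=go(place(.107,.005,.02),RP)
w=read_camera("wrist"); cv2.imwrite("pics/w4.png",w["pixels"])
E
```

```text
0.013823071001557736 19.99794512987137 [-0.5 -0.3 -1.9] [ 0.44  0.42  1.57 -0.21  0.85  0.6 ]
xyz [ 0.4 -1.  60.1] rot [ 0.03 -0.05  0.08] rows 2
```

View pics/w4.png

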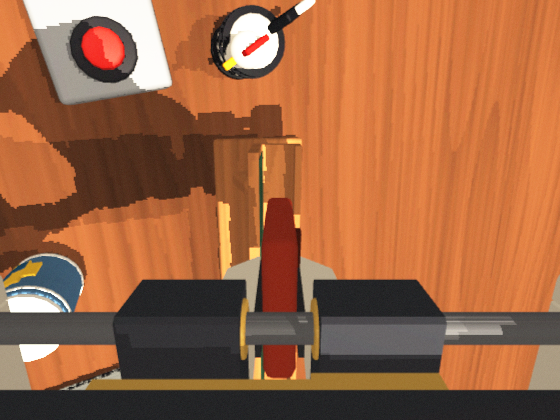

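The rust mask is held (280,200-375) with the rest below it: board edge at column ~262, lip at ~298, end of the rest at row ~145. I check my rest model against this picture.

```bash
python3 - <<'E'
from h import *
w=read_camera("wrist")
L=[("corner",0,0),("boardtop",0,.05),("seat edge",.026,0),("lip top",.026,.01)]
for n,u,v in L: print(n,proj(w,[O+RR.apply([u,t,v]) for t in(.155,.11)]).round(0).tolist())
im=w["pixels"][120:260,200:320]; cv2.imwrite("pics/c4.png",cv2.resize(im,None,fx=5,fy=4,interpolation=cv2.INTER_NEAREST))
E
```

```text
corner [[263.0, 144.0], [264.0, 198.0]]
boardtop [[260.0, 153.0], [261.0, 216.0]]
seat edge [[295.0, 144.0], [294.0, 198.0]]
lip top [[295.0, 146.0], [295.0, 201.0]]
```

View pics/c4.png

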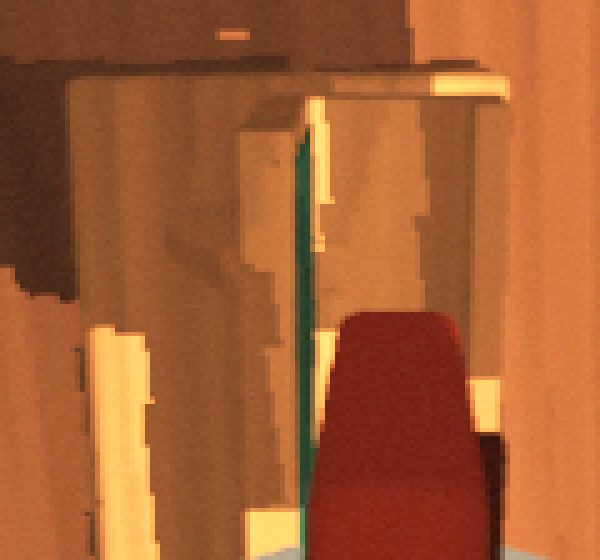

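Model agrees within about 1 mm (corner at column 263, end row 144). Lowering.

Call:
{"method": "arm_command", "body": {"series": [{"x": 0,"y": -1,"z": 25,"rx": 0,"ry": 0,"rz": 0},{"x": 0,"y": -1,"z": 50,"rx": 0,"ry": 0,"rz": 0},{"x": 0,"y": -1,"z": 65,"rx": 0,"ry": 0,"rz": 0},{"x": 0,"y": -1,"z": 72,"rx": 0,"ry": 0,"rz": 0},{"x": 0,"y": -1,"z": 75,"rx": 0,"ry": 0,"rz": 0},{"x": 0,"y": -1,"z": 77,"rx": 0,"ry": 0,"rz": 0},{"x": 0,"y": -1,"z": 77,"rx": 0,"ry": 0,"rz": 0}]}}

```text
time: 14.55
tool_pos: [0.5642, 0.2944, 0.1783]
tool_rot: [2.789, -0.001, 1.526]
contact_force: [-0.6, -0.0, -0.8]
opening: 0.0139
grip_force: 20.0
```

Call:
{"method": "arm_command", "body": {"series": [{"x": 0,"y": 0,"z": 1,"rx": 0,"ry": 0,"rz": 0},{"x": 0,"y": 0,"z": 2,"rx": 0,"ry": 0,"rz": 0},{"x": 0,"y": 0,"z": 2,"rx": 0,"ry": 0,"rz": 0}]}}

```text
time: 14.85
tool_pos: [0.5647, 0.2943, 0.176]
tool_rot: [2.79, -0.001, 1.526]
contact_force: [-0.6, -0.6, -1.0]
opening: 0.014
grip_force: 20.0
```

Call:
{"method": "arm_command", "body": {"series": [{"x": 0,"y": 0,"z": 0.5,"rx": 0,"ry": 0,"rz": 0},{"x": 0,"y": 0,"z": 1,"rx": 0,"ry": 0,"rz": 0},{"x": 0,"y": 0,"z": 1.5,"rx": 0,"ry": 0,"rz": 0},{"x": 0,"y": 0,"z": 1.5,"rx": 0,"ry": 0,"rz": 0}]}}

```text
time: 15.25
tool_pos: [0.565, 0.2943, 0.175]
tool_rot: [2.79, -0.001, 1.526]
contact_force: [-4.2, -0.2, 3.4]
opening: 0.0138
grip_force: 20.0
```

Call:
{"method": "arm_command", "body": {"series": [{"x": 0,"y": -1,"z": 0,"rx": 0,"ry": 0,"rz": 0},{"x": 0,"y": -2,"z": 0,"rx": 0,"ry": 0,"rz": 0},{"x": 0,"y": -3,"z": 0,"rx": 0,"ry": 0,"rz": 0},{"x": 0,"y": -3,"z": 0,"rx": 0,"ry": 0,"rz": 0}]}}

```text
time: 15.65
tool_pos: [0.5635, 0.2945, 0.1744]
tool_rot: [2.787, -0.002, 1.527]
contact_force: [0.3, -0.9, 5.7]
opening: 0.0138
grip_force: 20.0
```

```bash
python3 - <<'E'
from h import *
P,r=tool(); print((RR.inv().apply(P-O)*1000).round(1), RR.inv().apply(observe()["contact_force"]).round(1))
E
```

```text
[ 10.5 107.1 123.3] [ 2.2 -0.9  5.2]
```

Call:
{"method": "arm_command", "body": {"series": [{"x": 0,"y": -1,"z": 0,"rx": 0,"ry": 0,"rz": 0},{"x": 0,"y": -2,"z": 0,"rx": 0,"ry": 0,"rz": 0},{"x": 0,"y": -2,"z": 0,"rx": 0,"ry": 0,"rz": 0},{"x": 0,"y": -2,"z": 0,"rx": 0,"ry": 0,"rz": 0}]}}

```text
time: 16.05
tool_pos: [0.562, 0.2947, 0.174]
tool_rot: [2.786, -0.003, 1.526]
contact_force: [1.5, -0.8, 4.3]
opening: 0.0136
grip_force: 20.0
```

```bash
python3 - <<'E'
from h import *
P,r=tool(); print((RR.inv().apply(P-O)*1000).round(1), RR.inv().apply(observe()["contact_force"]).round(1))
E
```

```text
[  9.  107.3 123.4] [ 2.9 -0.7  3.5]
```

Call:
{"method": "arm_command", "body": {"series": [{"x": 0,"y": 0,"z": 0,"rx": 0,"ry": 0,"rz": 0},{"x": 0,"y": 0,"z": 0,"rx": 0,"ry": 0,"rz": 0},{"x": 0,"y": 0,"z": 0,"rx": 0,"ry": 0,"rz": 0},{"x": 0,"y": 0,"z": 0,"rx": 0,"ry": 0,"rz": 0},{"x": 0,"y": 0,"z": 0,"rx": 0,"ry": 0,"rz": 0}], "hand": 30}}

```text
time: 16.55
tool_pos: [0.5604, 0.2944, 0.1723]
tool_rot: [2.791, -0.001, 1.526]
contact_force: [0.2, 0.2, 0.7]
opening: 0.0299
grip_force: 0.0
```

Call:
{"method": "arm_command", "body": {"series": [{"x": 0,"y": 0,"z": -10,"rx": 0,"ry": 0,"rz": 0},{"x": 0,"y": 0,"z": -30,"rx": 0,"ry": 0,"rz": 0},{"x": 0,"y": 0,"z": -55,"rx": 0,"ry": 0,"rz": 0},{"x": 0,"y": 0,"z": -80,"rx": 0,"ry": 0,"rz": 0},{"x": 0,"y": 0,"z": -110,"rx": 0,"ry": 0,"rz": 0},{"x": 0,"y": 0,"z": -110,"rx": 0,"ry": 0,"rz": 0},{"x": 0,"y": 0,"z": -110,"rx": 0,"ry": 0,"rz": 0}]}}

```text
time: 17.25
tool_pos: [0.5225, 0.2962, 0.2771]
tool_rot: [2.789, -0.002, 1.527]
contact_force: [0.2, 0.1, -0.1]
opening: 0.03
grip_force: 0.0
```

```bash
python3 - <<'E'
from h import *; from cfg import *
w=read_camera("wrist"); cv2.imwrite("pics/w5.png",w["pixels"][100:,150:420])
print([np.round(a["point"],3).tolist() for a in mark_of(w,"mask_rust")[:2]], "want",(O+RR.apply([.007,.107,0])).round(3))
x,y=mpos("teal"); f=go([x,y,.22],Rt(CY+np.pi/2))
E
```

```text
[[0.607, 0.29, 0.057]] want [0.602 0.293 0.057]
xyz [-271.4  -94.8   24. ] rot [ 14.62  17.56 -99.4 ] rows 12
```

View pics/w5.png

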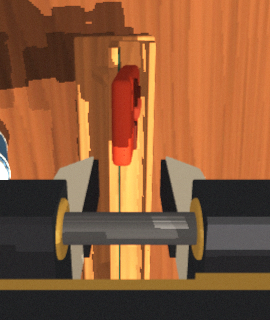

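Rust mask leans on the board at (125,115), face towards the camera. Next is teal.

```bash
python3 - <<'E'
from h import *; from cfg import *
x,y=mpos("teal"); 
for z in (.23,.16,.129): go([x,y,z],Rt(CY+np.pi/2))
E
```

```text
xyz [-271.4  -91.4   14.6] rot [ 14.62  17.56 -99.4 ] rows 12
xyz [-271.4 -115.4   80.4] rot [ 14.62  17.56 -99.4 ] rows 12
xyz [-271.4 -126.   109.5] rot [ 14.62  17.56 -99.4 ] rows 12
```

Call:
{"method": "arm_command", "body": {"series": [{"x": -271.4,"y": -91.4,"z": 14.6,"rx": 14.6,"ry": 17.6,"rz": -99.4},{"x": -271.4,"y": -91.4,"z": 14.6,"rx": 14.6,"ry": 17.6,"rz": -99.4},{"x": -271.4,"y": -91.4,"z": 14.6,"rx": 14.6,"ry": 17.6,"rz": -99.4},{"x": -271.4,"y": -91.4,"z": 14.6,"rx": 14.6,"ry": 17.6,"rz": -99.4},{"x": -271.4,"y": -91.4,"z": 14.6,"rx": 14.6,"ry": 17.6,"rz": -99.4},{"x": -271.4,"y": -91.4,"z": 14.6,"rx": 14.6,"ry": 17.6,"rz": -99.4},{"x": -271.4,"y": -91.4,"z": 14.6,"rx": 14.6,"ry": 17.6,"rz": -99.4},{"x": -271.4,"y": -91.4,"z": 14.6,"rx": 14.6,"ry": 17.6,"rz": -99.4},{"x": -271.4,"y": -91.4,"z": 14.6,"rx": 14.6,"ry": 17.6,"rz": -99.4},{"x": -271.4,"y": -91.4,"z": 14.6,"rx": 14.6,"ry": 17.6,"rz": -99.4},{"x": -271.4,"y": -91.4,"z": 14.6,"rx": 14.6,"ry": 17.6,"rz": -99.4},{"x": -271.4,"y": -91.4,"z": 14.6,"rx": 14.6,"ry": 17.6,"rz": -99.4},{"x": -271.4,"y": -91.4,"z": 14.6,"rx": 14.6,"ry": 17.6,"rz": -99.4},{"x": -271.4,"y": -91.4,"z": 14.6,"rx": 14.6,"ry": 17.6,"rz": -99.4},{"x": -271.4,"y": -91.4,"z": 14.6,"rx": 14.6,"ry": 17.6,"rz": -99.4}], "hand": 38}}

```text
time: 18.85
tool_pos: [0.4298, 0.0285, 0.2295]
tool_rot: [3.14, -0.001, -3.001]
contact_force: [0.4, 0.2, -0.2]
opening: 0.0377
grip_force: 0.0
```

```bash
python3 - <<'E'
from h import *; from cfg import *
x,y=mpos("teal"); go([x,y,.129],Rt(CY+np.pi/2)); print(observe()["opening"])
E
```

```text
xyz [  0.3  -0.4 100.5] rot [ 0.08 -0.05  0.07] rows 3
0.03767713110246882
```

Call:
{"method": "arm_command", "body": {"series": [{"x": 0,"y": 0,"z": 30,"rx": 0,"ry": 0,"rz": 0},{"x": 0,"y": 0,"z": 55,"rx": 0,"ry": 0,"rz": 0},{"x": 0,"y": 0,"z": 75,"rx": 0,"ry": 0,"rz": 0},{"x": 0,"y": 0,"z": 90,"rx": 0,"ry": 0,"rz": 0},{"x": 0,"y": 0,"z": 100,"rx": 0,"ry": 0,"rz": 0},{"x": 0,"y": 0,"z": 100,"rx": 0,"ry": 0,"rz": 0},{"x": 0,"y": 0,"z": 100,"rx": 0,"ry": 0,"rz": 0}]}}

```text
time: 19.55
tool_pos: [0.4301, 0.0285, 0.1306]
tool_rot: [3.14, 0.001, -3.003]
contact_force: [0.4, 0.8, 0.4]
opening: 0.0377
grip_force: 0.0
```

Call:
{"method": "arm_command", "body": {"series": [{"x": 0,"y": 0,"z": 0,"rx": 0,"ry": 0,"rz": 0},{"x": 0,"y": 0,"z": 0,"rx": 0,"ry": 0,"rz": 0},{"x": 0,"y": 0,"z": 0,"rx": 0,"ry": 0,"rz": 0},{"x": 0,"y": 0,"z": 0,"rx": 0,"ry": 0,"rz": 0},{"x": 0,"y": 0,"z": 0,"rx": 0,"ry": 0,"rz": 0},{"x": 0,"y": 0,"z": 0,"rx": 0,"ry": 0,"rz": 0}], "hand": 0, "squeeze": 20}}

```text
time: 20.15
tool_pos: [0.4302, 0.0286, 0.1308]
tool_rot: [3.141, 0.002, -3.002]
contact_force: [-0.4, 0.2, 5.5]
opening: 0.0139
grip_force: 20.0
```

Call:
{"method": "arm_command", "body": {"series": [{"x": 0,"y": 0,"z": -5,"rx": 0,"ry": 0,"rz": 0},{"x": 0,"y": 0,"z": -15,"rx": 0,"ry": 0,"rz": 0},{"x": 0,"y": 0,"z": -30,"rx": 0,"ry": 0,"rz": 0},{"x": 0,"y": 0,"z": -50,"rx": 0,"ry": 0,"rz": 0},{"x": 0,"y": 0,"z": -75,"rx": 0,"ry": 0,"rz": 0},{"x": 0,"y": 0,"z": -100,"rx": 0,"ry": 0,"rz": 0},{"x": 0,"y": 0,"z": -125,"rx": 0,"ry": 0,"rz": 0},{"x": 0,"y": 0,"z": -150,"rx": 0,"ry": 0,"rz": 0},{"x": 0,"y": 0,"z": -160,"rx": 0,"ry": 0,"rz": 0},{"x": 0,"y": 0,"z": -160,"rx": 0,"ry": 0,"rz": 0},{"x": 0,"y": 0,"z": -160,"rx": 0,"ry": 0,"rz": 0}]}}

```text
time: 21.25
tool_pos: [0.4293, 0.0285, 0.2896]
tool_rot: [3.14, -0.0, -3.002]
contact_force: [-0.5, 0.5, -1.6]
opening: 0.014
grip_force: 20.0
```

```bash
python3 - <<'E'
from h import *
print(tool()[0],observe()["opening"])
go(place(.034,.004,.08),RP)
go(place(.034,.004,.02),RP)
E
```

```text
[0.42928563 0.0284661  0.2896364 ] 0.013992693723416662
xyz [-130.1  177.7   40.7] rot [-14.55 -17.65  99.41] rows 12
xyz [-150.3  173.9   97. ] rot [-14.55 -17.65  99.41] rows 12
```

```bash
python3 - <<'E'
from h import *
go(place(.034,.004,.12),RP)
E
```

```text
xyz [-116.6  180.3    3.1] rot [-14.55 -17.65  99.41] rows 12
```

Call:
{"method": "arm_command", "body": {"series": [{"x": -10,"y": 15,"z": 0,"rx": -1.2,"ry": -1.5,"rz": 8.3},{"x": -117,"y": 180,"z": 3,"rx": -14.6,"ry": -17.6,"rz": 99.4},{"x": -117,"y": 180,"z": 3,"rx": -14.6,"ry": -17.6,"rz": 99.4},{"x": -117,"y": 180,"z": 3,"rx": -14.6,"ry": -17.6,"rz": 99.4},{"x": -117,"y": 180,"z": 3,"rx": -14.6,"ry": -17.6,"rz": 99.4},{"x": -117,"y": 180,"z": 3,"rx": -14.6,"ry": -17.6,"rz": 99.4},{"x": -117,"y": 180,"z": 3,"rx": -14.6,"ry": -17.6,"rz": 99.4},{"x": -117,"y": 180,"z": 3,"rx": -14.6,"ry": -17.6,"rz": 99.4},{"x": -117,"y": 180,"z": 3,"rx": -14.6,"ry": -17.6,"rz": 99.4},{"x": -117,"y": 180,"z": 3,"rx": -14.6,"ry": -17.6,"rz": 99.4},{"x": -117,"y": 180,"z": 3,"rx": -14.6,"ry": -17.6,"rz": 99.4},{"x": -117,"y": 180,"z": 3,"rx": -14.6,"ry": -17.6,"rz": 99.4},{"x": -117,"y": 180,"z": 3,"rx": -14.6,"ry": -17.6,"rz": 99.4},{"x": -117,"y": 180,"z": 3,"rx": -14.6,"ry": -17.6,"rz": 99.4},{"x": -117,"y": 180,"z": 3,"rx": -14.6,"ry": -17.6,"rz": 99.4},{"x": -117,"y": 180,"z": 3,"rx": -14.6,"ry": -17.6,"rz": 99.4}]}}

```text
time: 22.85
tool_pos: [0.5207, 0.2228, 0.2875]
tool_rot: [2.791, -0.0, 1.528]
contact_force: [0.8, 0.5, -0.7]
opening: 0.0138
grip_force: 20.0
```

```bash
python3 - <<'E'
from h import *
P,r=tool(); print((RR.inv().apply(P-O)*1000).round(1)); go(place(.034,.004,.003,.0778),RP)
w=read_camera("wrist"); print([np.round(a["point"],3).tolist() for q in("mask_rust","mask_teal") for a in mark_of(w,q)[:2]])
E
```

```text
[ 12.2  33.6 243. ]
xyz [  0.3  -1.3 115.2] rot [ 0.03 -0.06  0.09] rows 3
[[0.608, 0.291, 0.057], [0.567, 0.224, 0.174]]
```

Call:
{"method": "arm_command", "body": {"series": [{"x": -4,"y": -1,"z": 25,"rx": 0,"ry": 0,"rz": 0},{"x": -4,"y": -1,"z": 50,"rx": 0,"ry": 0,"rz": 0},{"x": -4,"y": -1,"z": 75,"rx": 0,"ry": 0,"rz": 0},{"x": -4,"y": -1,"z": 95,"rx": 0,"ry": 0,"rz": 0},{"x": -4,"y": -1,"z": 107,"rx": 0,"ry": 0,"rz": 0},{"x": -4,"y": -1,"z": 112,"rx": 0,"ry": 0,"rz": 0},{"x": -4,"y": -1,"z": 115,"rx": 0,"ry": 0,"rz": 0},{"x": -4,"y": -1,"z": 116,"rx": 0,"ry": 0,"rz": 0},{"x": -4,"y": -1,"z": 117,"rx": 0,"ry": 0,"rz": 0},{"x": -4,"y": -1,"z": 118,"rx": 0,"ry": 0,"rz": 0},{"x": -4,"y": -1,"z": 118,"rx": 0,"ry": 0,"rz": 0}]}}

```text
time: 24.1
tool_pos: [0.5601, 0.2174, 0.177]
tool_rot: [2.79, -0.001, 1.526]
contact_force: [0.7, -0.6, -0.5]
opening: 0.0136
grip_force: 20.0
```

```bash
cat > st.py <<'E'
from h import *
P,r=tool(); print("rest-frame TCP mm",(RR.inv().apply(P-O)*1000).round(1),"force", RR.inv().apply(observe()["contact_force"]).round(1),"open",round(observe()["opening"],4))
E
python3 st.py
```

```text
rest-frame TCP mm [ 11.6  29.9 125.7] force [ 0.5 -0.6 -0.8] open 0.0136
```

Call:
{"method": "arm_command", "body": {"series": [{"x": 0,"y": 0,"z": 0.5,"rx": 0,"ry": 0,"rz": 0},{"x": 0,"y": 0,"z": 1,"rx": 0,"ry": 0,"rz": 0},{"x": 0,"y": 0,"z": 1.5,"rx": 0,"ry": 0,"rz": 0},{"x": 0,"y": -1,"z": 1.5,"rx": 0,"ry": 0,"rz": 0},{"x": 0,"y": -2,"z": 1.5,"rx": 0,"ry": 0,"rz": 0},{"x": 0,"y": -3,"z": 1.5,"rx": 0,"ry": 0,"rz": 0},{"x": 0,"y": -3,"z": 1.5,"rx": 0,"ry": 0,"rz": 0},{"x": 0,"y": -3,"z": 1.5,"rx": 0,"ry": 0,"rz": 0}]}}

```text
time: 24.9
tool_pos: [0.5594, 0.2176, 0.1767]
tool_rot: [2.785, -0.002, 1.527]
contact_force: [-0.5, -1.2, 8.0]
opening: 0.014
grip_force: 20.0
```

```bash
python3 st.py
```

```text
rest-frame TCP mm [ 10.7  30.2 125.6] force [ 2.3 -1.3  7.7] open 0.014
```

Call:
{"method": "arm_command", "body": {"series": [{"x": 0,"y": -1,"z": -0.5,"rx": 0,"ry": 0,"rz": 0},{"x": 0,"y": -2,"z": -0.5,"rx": 0,"ry": 0,"rz": 0},{"x": 0,"y": -2,"z": -0.5,"rx": 0,"ry": 0,"rz": 0},{"x": 0,"y": -2,"z": -0.5,"rx": 0,"ry": 0,"rz": 0}]}}

```text
time: 25.3
tool_pos: [0.5571, 0.2178, 0.1758]
tool_rot: [2.785, -0.002, 1.527]
contact_force: [0.6, -0.4, 6.5]
opening: 0.0142
grip_force: 20.0
```

Call:
{"method": "arm_command", "body": {"series": [{"x": 0,"y": 0,"z": 0,"rx": 0,"ry": 0,"rz": 0},{"x": 0,"y": 0,"z": 0,"rx": 0,"ry": 0,"rz": 0},{"x": 0,"y": 0,"z": 0,"rx": 0,"ry": 0,"rz": 0},{"x": 0,"y": 0,"z": 0,"rx": 0,"ry": 0,"rz": 0},{"x": 0,"y": 0,"z": 0,"rx": 0,"ry": 0,"rz": 0}], "hand": 30}}

```text
time: 25.8
tool_pos: [0.5556, 0.2174, 0.1737]
tool_rot: [2.791, -0.001, 1.526]
contact_force: [0.3, -0.1, -0.3]
opening: 0.0301
grip_force: 0.0
```

Call:
{"method": "arm_command", "body": {"series": [{"x": 0,"y": 0,"z": -10,"rx": 0,"ry": 0,"rz": 0},{"x": 0,"y": 0,"z": -30,"rx": 0,"ry": 0,"rz": 0},{"x": 0,"y": 0,"z": -55,"rx": 0,"ry": 0,"rz": 0},{"x": 0,"y": 0,"z": -80,"rx": 0,"ry": 0,"rz": 0},{"x": 0,"y": 0,"z": -110,"rx": 0,"ry": 0,"rz": 0},{"x": 0,"y": 0,"z": -110,"rx": 0,"ry": 0,"rz": 0},{"x": 0,"y": 0,"z": -110,"rx": 0,"ry": 0,"rz": 0}]}}

```text
time: 26.5
tool_pos: [0.5178, 0.2192, 0.2783]
tool_rot: [2.789, -0.002, 1.526]
contact_force: [0.3, 0.3, 0.9]
opening: 0.0298
grip_force: 0.0
```

```bash
python3 - <<'E'
from h import *; from cfg import *
w=read_camera("wrist")
for q in ("mask_rust","mask_teal"):
    for a in mark_of(w,q)[:2]: print(q,np.round(a["point"],3),(RR.inv().apply(np.array(a["point"])-O)*1000).round(1))
cv2.imwrite("pics/w6.png",w["pixels"])
x,y=mpos("green"); go([x,y,.23],Rt(CY+np.pi/2))
E
```

```text
mask_rust [0.604 0.291 0.055] [  7.9 105.9  -2.6]
mask_teal [0.6   0.218 0.059] [ 8.1 32.7  1.7]
xyz [-248.5  -81.    19.5] rot [ 14.59  17.53 -99.41] rows 12
```

Call:
{"method": "arm_command", "body": {"series": [{"x": -248.5,"y": -81,"z": 19.5,"rx": 14.6,"ry": 17.5,"rz": -99.4},{"x": -248.5,"y": -81,"z": 19.5,"rx": 14.6,"ry": 17.5,"rz": -99.4},{"x": -248.5,"y": -81,"z": 19.5,"rx": 14.6,"ry": 17.5,"rz": -99.4},{"x": -248.5,"y": -81,"z": 19.5,"rx": 14.6,"ry": 17.5,"rz": -99.4},{"x": -248.5,"y": -81,"z": 19.5,"rx": 14.6,"ry": 17.5,"rz": -99.4},{"x": -248.5,"y": -81,"z": 19.5,"rx": 14.6,"ry": 17.5,"rz": -99.4},{"x": -248.5,"y": -81,"z": 19.5,"rx": 14.6,"ry": 17.5,"rz": -99.4},{"x": -248.5,"y": -81,"z": 19.5,"rx": 14.6,"ry": 17.5,"rz": -99.4},{"x": -248.5,"y": -81,"z": 19.5,"rx": 14.6,"ry": 17.5,"rz": -99.4},{"x": -248.5,"y": -81,"z": 19.5,"rx": 14.6,"ry": 17.5,"rz": -99.4},{"x": -248.5,"y": -81,"z": 19.5,"rx": 14.6,"ry": 17.5,"rz": -99.4},{"x": -248.5,"y": -81,"z": 19.5,"rx": 14.6,"ry": 17.5,"rz": -99.4},{"x": -248.5,"y": -81,"z": 19.5,"rx": 14.6,"ry": 17.5,"rz": -99.4},{"x": -248.5,"y": -81,"z": 19.5,"rx": 14.6,"ry": 17.5,"rz": -99.4},{"x": -248.5,"y": -81,"z": 19.5,"rx": 14.6,"ry": 17.5,"rz": -99.4}], "hand": 38}}

```text
time: 28.15
tool_pos: [0.4376, -0.0259, 0.2299]
tool_rot: [3.141, 0.0, -3.001]
contact_force: [1.5, -0.0, 0.0]
opening: 0.0381
grip_force: 0.0
```

```bash
python3 - <<'E'
from h import *; from cfg import *
x,y=mpos("green"); go([x,y,.1295],Rt(CY+np.pi/2)); print(observe()["opening"])
w=read_camera("wrist")
for q in ("mask_green","mask_grey"):
    for a in mark_of(w,q)[:2]: print(q,np.round(a["point"],3))
E
```

```text
xyz [  0.6  -0.3 100.4] rot [0.02 0.01 0.08] rows 3
0.038072255385939884
mask_green [ 0.435 -0.024  0.006]
mask_grey [ 0.444 -0.082  0.004]
```

Call:
{"method": "arm_command", "body": {"series": [{"x": 0,"y": 0,"z": 30,"rx": 0,"ry": 0,"rz": 0},{"x": 0,"y": 0,"z": 55,"rx": 0,"ry": 0,"rz": 0},{"x": 0,"y": 0,"z": 75,"rx": 0,"ry": 0,"rz": 0},{"x": 0,"y": 0,"z": 90,"rx": 0,"ry": 0,"rz": 0},{"x": 0,"y": 0,"z": 101,"rx": 0,"ry": 0,"rz": 0},{"x": 0,"y": 0,"z": 101,"rx": 0,"ry": 0,"rz": 0},{"x": 0,"y": 0,"z": 101,"rx": 0,"ry": 0,"rz": 0}]}}

```text
time: 29.0
tool_pos: [0.4378, -0.0262, 0.13]
tool_rot: [3.141, 0.002, -3.004]
contact_force: [-0.7, 0.2, 0.2]
opening: 0.0378
grip_force: 0.0
```

Call:
{"method": "arm_command", "body": {"series": [{"x": 0,"y": 0,"z": 0,"rx": 0,"ry": 0,"rz": 0},{"x": 0,"y": 0,"z": 0,"rx": 0,"ry": 0,"rz": 0},{"x": 0,"y": 0,"z": 0,"rx": 0,"ry": 0,"rz": 0},{"x": 0,"y": 0,"z": 0,"rx": 0,"ry": 0,"rz": 0},{"x": 0,"y": 0,"z": 0,"rx": 0,"ry": 0,"rz": 0},{"x": 0,"y": 0,"z": 0,"rx": 0,"ry": 0,"rz": 0}], "hand": 0, "squeeze": 20}}

```text
time: 29.6
tool_pos: [0.4379, -0.026, 0.1302]
tool_rot: [-3.141, 0.003, -3.002]
contact_force: [0.5, 0.5, 5.3]
opening: 0.0136
grip_force: 20.0
```

Call:
{"method": "arm_command", "body": {"series": [{"x": 0,"y": 0,"z": -5,"rx": 0,"ry": 0,"rz": 0},{"x": 0,"y": 0,"z": -15,"rx": 0,"ry": 0,"rz": 0},{"x": 0,"y": 0,"z": -30,"rx": 0,"ry": 0,"rz": 0},{"x": 0,"y": 0,"z": -50,"rx": 0,"ry": 0,"rz": 0},{"x": 0,"y": 0,"z": -75,"rx": 0,"ry": 0,"rz": 0},{"x": 0,"y": 0,"z": -100,"rx": 0,"ry": 0,"rz": 0},{"x": 0,"y": 0,"z": -125,"rx": 0,"ry": 0,"rz": 0},{"x": 0,"y": 0,"z": -150,"rx": 0,"ry": 0,"rz": 0},{"x": 0,"y": 0,"z": -160,"rx": 0,"ry": 0,"rz": 0},{"x": 0,"y": 0,"z": -160,"rx": 0,"ry": 0,"rz": 0},{"x": 0,"y": 0,"z": -160,"rx": 0,"ry": 0,"rz": 0}]}}

```text
time: 30.7
tool_pos: [0.4369, -0.0259, 0.289]
tool_rot: [3.141, 0.001, -3.002]
contact_force: [-0.1, 0.3, -1.6]
opening: 0.0137
grip_force: 20.0
```

```bash
python3 - <<'E'
from h import *
print(tool()[0],observe()["opening"])
go(place(-.042,.004,.12),RP)
E
```

```text
[ 0.43693613 -0.02594341  0.2890211 ] 0.01366995448262365
xyz [-102.6  160.6    2.4] rot [-14.54 -17.56  99.4 ] rows 12
```

Call:
{"method": "arm_command", "body": {"series": [{"x": -9,"y": 13,"z": 0,"rx": -1.2,"ry": -1.5,"rz": 8.3},{"x": -103,"y": 160.5,"z": 2.5,"rx": -14.5,"ry": -17.6,"rz": 99.4},{"x": -103,"y": 160.5,"z": 2.5,"rx": -14.5,"ry": -17.6,"rz": 99.4},{"x": -103,"y": 160.5,"z": 2.5,"rx": -14.5,"ry": -17.6,"rz": 99.4},{"x": -103,"y": 160.5,"z": 2.5,"rx": -14.5,"ry": -17.6,"rz": 99.4},{"x": -103,"y": 160.5,"z": 2.5,"rx": -14.5,"ry": -17.6,"rz": 99.4},{"x": -103,"y": 160.5,"z": 2.5,"rx": -14.5,"ry": -17.6,"rz": 99.4},{"x": -103,"y": 160.5,"z": 2.5,"rx": -14.5,"ry": -17.6,"rz": 99.4},{"x": -103,"y": 160.5,"z": 2.5,"rx": -14.5,"ry": -17.6,"rz": 99.4},{"x": -103,"y": 160.5,"z": 2.5,"rx": -14.5,"ry": -17.6,"rz": 99.4},{"x": -103,"y": 160.5,"z": 2.5,"rx": -14.5,"ry": -17.6,"rz": 99.4},{"x": -103,"y": 160.5,"z": 2.5,"rx": -14.5,"ry": -17.6,"rz": 99.4},{"x": -103,"y": 160.5,"z": 2.5,"rx": -14.5,"ry": -17.6,"rz": 99.4},{"x": -103,"y": 160.5,"z": 2.5,"rx": -14.5,"ry": -17.6,"rz": 99.4},{"x": -103,"y": 160.5,"z": 2.5,"rx": -14.5,"ry": -17.6,"rz": 99.4},{"x": -103,"y": 160.5,"z": 2.5,"rx": -14.5,"ry": -17.6,"rz": 99.4}]}}

```text
time: 32.3
tool_pos: [0.5172, 0.147, 0.2872]
tool_rot: [2.791, 0.002, 1.527]
contact_force: [-0.7, -0.0, -2.7]
opening: 0.0134
grip_force: 20.0
```

```bash
python3 - <<'E'
from h import *
P,r=tool(); print((RR.inv().apply(P-O)*1000).round(1)); go(place(-.042,.004,.001,.0772),RP)
w=read_camera("wrist"); print([(q,(RR.inv().apply(np.array(a["point"])-O)*1000).round(1)) for q in("mask_green","mask_teal") for a in mark_of(w,q)[:2]])
E
```

```text
[ 12.1 -42.3 242.8]
xyz [  0.4  -1.1 117.6] rot [0.04 0.06 0.11] rows 3
[('mask_green', array([ 11.8, -35.6, 117.8])), ('mask_teal', array([13. , 32.7,  2. ]))]
```

Call:
{"method": "arm_command", "body": {"series": [{"x": -4,"y": -1,"z": 25,"rx": 0,"ry": 0,"rz": 0},{"x": -4,"y": -1,"z": 50,"rx": 0,"ry": 0,"rz": 0},{"x": -4,"y": -1,"z": 75,"rx": 0,"ry": 0,"rz": 0},{"x": -4,"y": -1,"z": 95,"rx": 0,"ry": 0,"rz": 0},{"x": -4,"y": -1,"z": 107,"rx": 0,"ry": 0,"rz": 0},{"x": -4,"y": -1,"z": 112,"rx": 0,"ry": 0,"rz": 0},{"x": -4,"y": -1,"z": 115,"rx": 0,"ry": 0,"rz": 0},{"x": -4,"y": -1,"z": 116,"rx": 0,"ry": 0,"rz": 0},{"x": -4,"y": -1,"z": 117,"rx": 0,"ry": 0,"rz": 0},{"x": -4,"y": -1,"z": 118,"rx": 0,"ry": 0,"rz": 0},{"x": -4,"y": -1,"z": 119,"rx": 0,"ry": 0,"rz": 0},{"x": -4,"y": -1,"z": 119,"rx": 0,"ry": 0,"rz": 0}]}}

```text
time: 33.65
tool_pos: [0.557, 0.1414, 0.1766]
tool_rot: [2.789, 0.001, 1.526]
contact_force: [-3.7, -0.1, 4.6]
opening: 0.0141
grip_force: 20.0
```

```bash
python3 st.py
```

```text
rest-frame TCP mm [ 11.7 -46.1 125.2] force [-1.9 -0.2  5.6] open 0.0141
```

Seat contact at 5 N. Slide back to the board and release.

Call:
{"method": "arm_command", "body": {"series": [{"x": 0,"y": -1,"z": 0,"rx": 0,"ry": 0,"rz": 0},{"x": 0,"y": -2,"z": 0,"rx": 0,"ry": 0,"rz": 0},{"x": 0,"y": -3,"z": 0,"rx": 0,"ry": 0,"rz": 0},{"x": 0,"y": -4,"z": 0,"rx": 0,"ry": 0,"rz": 0},{"x": 0,"y": -5,"z": 0,"rx": 0,"ry": 0,"rz": 0},{"x": 0,"y": -5,"z": 0,"rx": 0,"ry": 0,"rz": 0},{"x": 0,"y": -5,"z": 0,"rx": 0,"ry": 0,"rz": 0}]}}

```text
time: 34.35
tool_pos: [0.5538, 0.1416, 0.1754]
tool_rot: [2.785, 0.0, 1.526]
contact_force: [0.3, -0.1, 6.0]
opening: 0.0142
grip_force: 20.0
```

Call:
{"method": "arm_command", "body": {"series": [{"x": 0,"y": 0,"z": 0,"rx": 0,"ry": 0,"rz": 0},{"x": 0,"y": 0,"z": 0,"rx": 0,"ry": 0,"rz": 0},{"x": 0,"y": 0,"z": 0,"rx": 0,"ry": 0,"rz": 0},{"x": 0,"y": 0,"z": 0,"rx": 0,"ry": 0,"rz": 0},{"x": 0,"y": 0,"z": 0,"rx": 0,"ry": 0,"rz": 0}], "hand": 30}}

```text
time: 34.85
tool_pos: [0.5522, 0.1414, 0.1736]
tool_rot: [2.791, 0.001, 1.526]
contact_force: [-0.7, 0.3, -0.4]
opening: 0.0299
grip_force: 0.0
```

Call:
{"method": "arm_command", "body": {"series": [{"x": 0,"y": 0,"z": -10,"rx": 0,"ry": 0,"rz": 0},{"x": 0,"y": 0,"z": -30,"rx": 0,"ry": 0,"rz": 0},{"x": 0,"y": 0,"z": -55,"rx": 0,"ry": 0,"rz": 0},{"x": 0,"y": 0,"z": -80,"rx": 0,"ry": 0,"rz": 0},{"x": 0,"y": 0,"z": -110,"rx": 0,"ry": 0,"rz": 0},{"x": 0,"y": 0,"z": -110,"rx": 0,"ry": 0,"rz": 0},{"x": 0,"y": 0,"z": -110,"rx": 0,"ry": 0,"rz": 0}]}}

```text
time: 35.55
tool_pos: [0.5143, 0.1434, 0.278]
tool_rot: [2.788, 0.001, 1.526]
contact_force: [-0.5, -0.5, -1.1]
opening: 0.03
grip_force: 0.0
```

```bash
python3 - <<'E'
from h import *; from cfg import *
w=read_camera("wrist")
for q in ("mask_green","mask_teal"):
    for a in mark_of(w,q)[:2]: print(q,np.round(a["point"],3),(RR.inv().apply(np.array(a["point"])-O)*1000).round(1))
x,y=mpos("grey"); go([x,y,.23],Rt(CY+np.pi/2))
E
```

```text
mask_green [0.598 0.144 0.058] [  9.5 -41.3  -0.4]
mask_teal [0.602 0.215 0.062] [11.3 29.9  2.9]
xyz [-226.7  -71.5   23.3] rot [ 14.5   17.61 -99.41] rows 12
```

Call:
{"method": "arm_command", "body": {"series": [{"x": -226.7,"y": -71.5,"z": 23.3,"rx": 14.5,"ry": 17.6,"rz": -99.4},{"x": -226.7,"y": -71.5,"z": 23.3,"rx": 14.5,"ry": 17.6,"rz": -99.4},{"x": -226.7,"y": -71.5,"z": 23.3,"rx": 14.5,"ry": 17.6,"rz": -99.4},{"x": -226.7,"y": -71.5,"z": 23.3,"rx": 14.5,"ry": 17.6,"rz": -99.4},{"x": -226.7,"y": -71.5,"z": 23.3,"rx": 14.5,"ry": 17.6,"rz": -99.4},{"x": -226.7,"y": -71.5,"z": 23.3,"rx": 14.5,"ry": 17.6,"rz": -99.4},{"x": -226.7,"y": -71.5,"z": 23.3,"rx": 14.5,"ry": 17.6,"rz": -99.4},{"x": -226.7,"y": -71.5,"z": 23.3,"rx": 14.5,"ry": 17.6,"rz": -99.4},{"x": -226.7,"y": -71.5,"z": 23.3,"rx": 14.5,"ry": 17.6,"rz": -99.4},{"x": -226.7,"y": -71.5,"z": 23.3,"rx": 14.5,"ry": 17.6,"rz": -99.4},{"x": -226.7,"y": -71.5,"z": 23.3,"rx": 14.5,"ry": 17.6,"rz": -99.4},{"x": -226.7,"y": -71.5,"z": 23.3,"rx": 14.5,"ry": 17.6,"rz": -99.4},{"x": -226.7,"y": -71.5,"z": 23.3,"rx": 14.5,"ry": 17.6,"rz": -99.4},{"x": -226.7,"y": -71.5,"z": 23.3,"rx": 14.5,"ry": 17.6,"rz": -99.4},{"x": -226.7,"y": -71.5,"z": 23.3,"rx": 14.5,"ry": 17.6,"rz": -99.4}], "hand": 38}}

```text
time: 37.2
tool_pos: [0.4452, -0.0804, 0.2298]
tool_rot: [3.141, 0.0, -3.001]
contact_force: [0.0, -0.5, 0.4]
opening: 0.0382
grip_force: 0.0
```

```bash
python3 - <<'E'
from h import *; from cfg import *
x,y=mpos("grey"); go([x,y,.1295],Rt(CY+np.pi/2)); print(observe()["opening"])
w=read_camera("wrist")
for q in ("mask_grey","jar_white"):
    for a in mark_of(w,q)[:2]: print(q,np.round(a["point"],3))
E
```

```text
xyz [  0.6  -0.3 100.3] rot [0.04 0.02 0.07] rows 3
0.03824113632457669
mask_grey [ 0.442 -0.079  0.009]
jar_white [ 0.427 -0.218  0.003]
```

Call:
{"method": "arm_command", "body": {"series": [{"x": 0,"y": 0,"z": 30,"rx": 0,"ry": 0,"rz": 0},{"x": 0,"y": 0,"z": 55,"rx": 0,"ry": 0,"rz": 0},{"x": 0,"y": 0,"z": 75,"rx": 0,"ry": 0,"rz": 0},{"x": 0,"y": 0,"z": 90,"rx": 0,"ry": 0,"rz": 0},{"x": 0,"y": 0,"z": 101,"rx": 0,"ry": 0,"rz": 0},{"x": 0,"y": 0,"z": 101,"rx": 0,"ry": 0,"rz": 0},{"x": 0,"y": 0,"z": 101,"rx": 0,"ry": 0,"rz": 0}]}}

```text
time: 38.05
tool_pos: [0.4456, -0.0807, 0.1301]
tool_rot: [-3.141, 0.002, -3.003]
contact_force: [-0.8, -0.4, 0.3]
opening: 0.0378
grip_force: 0.0
```

Call:
{"method": "arm_command", "body": {"series": [{"x": 0,"y": 0,"z": 0,"rx": 0,"ry": 0,"rz": 0},{"x": 0,"y": 0,"z": 0,"rx": 0,"ry": 0,"rz": 0},{"x": 0,"y": 0,"z": 0,"rx": 0,"ry": 0,"rz": 0},{"x": 0,"y": 0,"z": 0,"rx": 0,"ry": 0,"rz": 0},{"x": 0,"y": 0,"z": 0,"rx": 0,"ry": 0,"rz": 0},{"x": 0,"y": 0,"z": 0,"rx": 0,"ry": 0,"rz": 0}], "hand": 0, "squeeze": 20}}

```text
time: 38.65
tool_pos: [0.4457, -0.0806, 0.1302]
tool_rot: [-3.141, 0.003, -3.002]
contact_force: [0.2, 0.2, 5.6]
opening: 0.0137
grip_force: 20.0
```

Call:
{"method": "arm_command", "body": {"series": [{"x": 0,"y": 0,"z": -5,"rx": 0,"ry": 0,"rz": 0},{"x": 0,"y": 0,"z": -15,"rx": 0,"ry": 0,"rz": 0},{"x": 0,"y": 0,"z": -30,"rx": 0,"ry": 0,"rz": 0},{"x": 0,"y": 0,"z": -50,"rx": 0,"ry": 0,"rz": 0},{"x": 0,"y": 0,"z": -75,"rx": 0,"ry": 0,"rz": 0},{"x": 0,"y": 0,"z": -100,"rx": 0,"ry": 0,"rz": 0},{"x": 0,"y": 0,"z": -125,"rx": 0,"ry": 0,"rz": 0},{"x": 0,"y": 0,"z": -150,"rx": 0,"ry": 0,"rz": 0},{"x": 0,"y": 0,"z": -160,"rx": 0,"ry": 0,"rz": 0},{"x": 0,"y": 0,"z": -160,"rx": 0,"ry": 0,"rz": 0},{"x": 0,"y": 0,"z": -160,"rx": 0,"ry": 0,"rz": 0}]}}

```text
time: 39.75
tool_pos: [0.4446, -0.0804, 0.289]
tool_rot: [3.141, 0.001, -3.002]
contact_force: [-0.5, 0.7, -1.9]
opening: 0.0139
grip_force: 20.0
```

```bash
python3 - <<'E'
from h import *
print(tool()[0],observe()["opening"])
go(place(-.118,.004,.12),RP)
E
```

```text
[ 0.44457851 -0.08042415  0.28896535] 0.013862001104459737
xyz [-88.7 140.9   2.4] rot [-14.53 -17.57  99.4 ] rows 12
```

Call:
{"method": "arm_command", "body": {"series": [{"x": -8,"y": 12,"z": 0,"rx": -1.2,"ry": -1.5,"rz": 8.3},{"x": -88.7,"y": 141,"z": 2.5,"rx": -14.5,"ry": -17.6,"rz": 99.4},{"x": -88.7,"y": 141,"z": 2.5,"rx": -14.5,"ry": -17.6,"rz": 99.4},{"x": -88.7,"y": 141,"z": 2.5,"rx": -14.5,"ry": -17.6,"rz": 99.4},{"x": -88.7,"y": 141,"z": 2.5,"rx": -14.5,"ry": -17.6,"rz": 99.4},{"x": -88.7,"y": 141,"z": 2.5,"rx": -14.5,"ry": -17.6,"rz": 99.4},{"x": -88.7,"y": 141,"z": 2.5,"rx": -14.5,"ry": -17.6,"rz": 99.4},{"x": -88.7,"y": 141,"z": 2.5,"rx": -14.5,"ry": -17.6,"rz": 99.4},{"x": -88.7,"y": 141,"z": 2.5,"rx": -14.5,"ry": -17.6,"rz": 99.4},{"x": -88.7,"y": 141,"z": 2.5,"rx": -14.5,"ry": -17.6,"rz": 99.4},{"x": -88.7,"y": 141,"z": 2.5,"rx": -14.5,"ry": -17.6,"rz": 99.4},{"x": -88.7,"y": 141,"z": 2.5,"rx": -14.5,"ry": -17.6,"rz": 99.4},{"x": -88.7,"y": 141,"z": 2.5,"rx": -14.5,"ry": -17.6,"rz": 99.4},{"x": -88.7,"y": 141,"z": 2.5,"rx": -14.5,"ry": -17.6,"rz": 99.4},{"x": -88.7,"y": 141,"z": 2.5,"rx": -14.5,"ry": -17.6,"rz": 99.4},{"x": -88.7,"y": 141,"z": 2.5,"rx": -14.5,"ry": -17.6,"rz": 99.4}]}}

```text
time: 41.35
tool_pos: [0.5134, 0.0712, 0.2872]
tool_rot: [2.791, 0.002, 1.527]
contact_force: [-0.5, 0.4, -2.3]
opening: 0.0141
grip_force: 20.0
```

```bash
python3 - <<'E'
from h import *
P,r=tool(); print((RR.inv().apply(P-O)*1000).round(1)); go(place(-.118,.004,.001,.0772),RP)
w=read_camera("wrist"); print([(q,(RR.inv().apply(np.array(a["point"])-O)*1000).round(1)) for q in("mask_green","mask_grey") for a in mark_of(w,q)[:2]])
E
```

```text
[  11.7 -118.2  243. ]
xyz [  0.3  -0.8 117.8] rot [0.04 0.06 0.11] rows 3
[('mask_green', array([  7.3, -42.2,   4.7])), ('mask_grey', array([  11.4, -113.5,  118.3]))]
```

Call:
{"method": "arm_command", "body": {"series": [{"x": -1,"y": -1,"z": 25,"rx": 0,"ry": 0,"rz": 0},{"x": -1,"y": -1,"z": 50,"rx": 0,"ry": 0,"rz": 0},{"x": -1,"y": -1,"z": 75,"rx": 0,"ry": 0,"rz": 0},{"x": -1,"y": -1,"z": 95,"rx": 0,"ry": 0,"rz": 0},{"x": -1,"y": -1,"z": 107,"rx": 0,"ry": 0,"rz": 0},{"x": -1,"y": -1,"z": 112,"rx": 0,"ry": 0,"rz": 0},{"x": -1,"y": -1,"z": 115,"rx": 0,"ry": 0,"rz": 0},{"x": -1,"y": -1,"z": 116,"rx": 0,"ry": 0,"rz": 0},{"x": -1,"y": -1,"z": 117,"rx": 0,"ry": 0,"rz": 0},{"x": -1,"y": -1,"z": 118,"rx": 0,"ry": 0,"rz": 0},{"x": -1,"y": -1,"z": 119,"rx": 0,"ry": 0,"rz": 0},{"x": -1,"y": -1,"z": 119,"rx": 0,"ry": 0,"rz": 0}]}}

```text
time: 42.7
tool_pos: [0.5533, 0.0686, 0.1766]
tool_rot: [2.789, 0.001, 1.526]
contact_force: [-3.8, 0.7, 6.1]
opening: 0.0138
grip_force: 20.0
```

```bash
python3 st.py
```

```text
rest-frame TCP mm [  11.3 -119.   125.3] force [-1.6  0.6  7. ] open 0.0138
```

Call:
{"method": "arm_command", "body": {"series": [{"x": 0,"y": -1,"z": 0,"rx": 0,"ry": 0,"rz": 0},{"x": 0,"y": -2,"z": 0,"rx": 0,"ry": 0,"rz": 0},{"x": 0,"y": -3,"z": 0,"rx": 0,"ry": 0,"rz": 0},{"x": 0,"y": -4,"z": 0,"rx": 0,"ry": 0,"rz": 0},{"x": 0,"y": -5,"z": 0,"rx": 0,"ry": 0,"rz": 0},{"x": 0,"y": -5,"z": 0,"rx": 0,"ry": 0,"rz": 0},{"x": 0,"y": -5,"z": 0,"rx": 0,"ry": 0,"rz": 0}]}}

```text
time: 43.4
tool_pos: [0.5504, 0.0686, 0.1756]
tool_rot: [2.784, 0.001, 1.526]
contact_force: [1.0, 0.3, 6.2]
opening: 0.014
grip_force: 20.0
```

Call:
{"method": "arm_command", "body": {"series": [{"x": 0,"y": 0,"z": 0,"rx": 0,"ry": 0,"rz": 0},{"x": 0,"y": 0,"z": 0,"rx": 0,"ry": 0,"rz": 0},{"x": 0,"y": 0,"z": 0,"rx": 0,"ry": 0,"rz": 0},{"x": 0,"y": 0,"z": 0,"rx": 0,"ry": 0,"rz": 0},{"x": 0,"y": 0,"z": 0,"rx": 0,"ry": 0,"rz": 0}], "hand": 30}}

```text
time: 43.9
tool_pos: [0.5485, 0.0686, 0.1735]
tool_rot: [2.791, 0.001, 1.526]
contact_force: [-0.1, 0.1, -0.6]
opening: 0.0299
grip_force: 0.0
```

Call:
{"method": "arm_command", "body": {"series": [{"x": 0,"y": 0,"z": -10,"rx": 0,"ry": 0,"rz": 0},{"x": 0,"y": 0,"z": -30,"rx": 0,"ry": 0,"rz": 0},{"x": 0,"y": 0,"z": -55,"rx": 0,"ry": 0,"rz": 0},{"x": 0,"y": 0,"z": -80,"rx": 0,"ry": 0,"rz": 0},{"x": 0,"y": 0,"z": -110,"rx": 0,"ry": 0,"rz": 0},{"x": 0,"y": 0,"z": -110,"rx": 0,"ry": 0,"rz": 0},{"x": 0,"y": 0,"z": -110,"rx": 0,"ry": 0,"rz": 0}]}}

```text
time: 44.6
tool_pos: [0.5107, 0.0705, 0.278]
tool_rot: [2.788, 0.001, 1.526]
contact_force: [-1.0, 0.1, 0.8]
opening: 0.0302
grip_force: 0.0
```

```bash
python3 - <<'E'
from h import *; from cfg import *
w=read_camera("wrist")
for q in ("mask_green","mask_grey"):
    for a in mark_of(w,q)[:2]: print(q,np.round(a["point"],3),(RR.inv().apply(np.array(a["point"])-O)*1000).round(1))
for n in ("side","top"):
    p=read_camera(n)
    for q in ("jar_white","jar_blue","lens","riser"):
        for a in mark_of(p,q)[:1]: print(n,q,np.round(a["point"],3),round(a["confidence"],2))
    if n=="side": cv2.imwrite("pics/s3.png",cv2.resize(p["pixels"][110:340,110:400],None,fx=2.6,fy=2.6))
print(observe()["qpos"].round(2))
E
```

```text
mask_green [0.597 0.143 0.058] [  8.6 -42.8   0.6]
mask_grey [0.594 0.07  0.063] [  10.4 -116.1    5. ]
side jar_white [ 0.423 -0.219 -0.002] 0.67
side jar_blue [ 0.46   0.239 -0.003] 0.86
side lens [ 0.79  -0.047  0.142] 0.68
side riser [ 0.602 -0.173 -0.002] 0.96
top jar_white [ 0.427 -0.219  0.001] 0.89
top jar_blue [0.463 0.242 0.002] 0.77
top lens [ 0.787 -0.051  0.152] 0.55
top riser [ 0.604 -0.179 -0.002] 0.94
[-0.    0.2   1.81 -0.02  0.78  0.05]
```

View pics/s3.png

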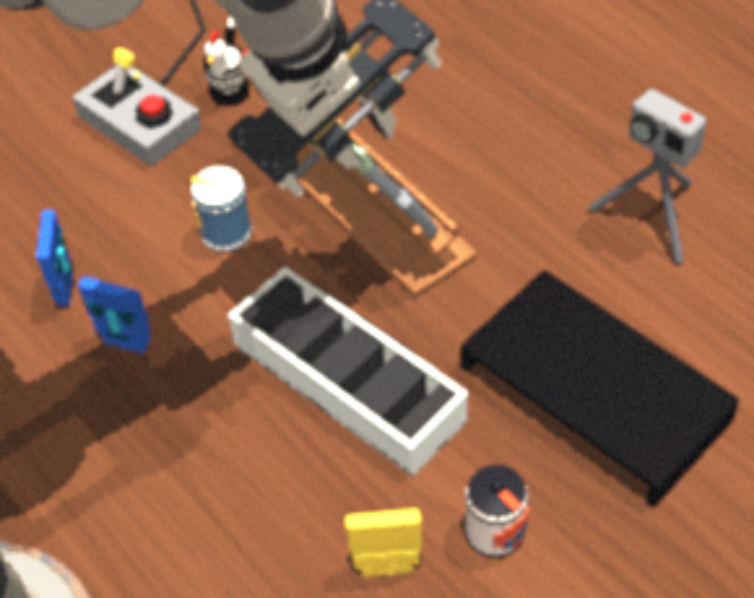

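Case is empty with all four on the rest. The blue jar has been knocked to about (0.461,0.241). The switch leans on (120,65). Now hover over the white jar and measure it.

```bash
python3 - <<'E'
from h import *
go([.426,-.219,.27],Rt(1.571))
E
```

```text
xyz [-293.   -69.7  -17.9] rot [20.12  0.52 -2.56] rows 7
```

Call:
{"method": "arm_command", "body": {"series": [{"x": -293,"y": -69.7,"z": -18,"rx": 20,"ry": 0.5,"rz": -2.6},{"x": -293,"y": -69.7,"z": -18,"rx": 20,"ry": 0.5,"rz": -2.6},{"x": -293,"y": -69.7,"z": -18,"rx": 20,"ry": 0.5,"rz": -2.6},{"x": -293,"y": -69.7,"z": -18,"rx": 20,"ry": 0.5,"rz": -2.6},{"x": -293,"y": -69.7,"z": -18,"rx": 20,"ry": 0.5,"rz": -2.6},{"x": -293,"y": -69.7,"z": -18,"rx": 20,"ry": 0.5,"rz": -2.6},{"x": -293,"y": -69.7,"z": -18,"rx": 20,"ry": 0.5,"rz": -2.6},{"x": -293,"y": -69.7,"z": -18,"rx": 20,"ry": 0.5,"rz": -2.6},{"x": -293,"y": -69.7,"z": -18,"rx": 20,"ry": 0.5,"rz": -2.6}], "hand": 90}}

```text
time: 46.15
tool_pos: [0.4262, -0.2181, 0.2702]
tool_rot: [3.139, -0.0, 1.572]
contact_force: [-0.1, -0.5, 0.6]
opening: 0.0899
grip_force: 0.0
```

```bash
cat > jar.py <<'E'
from h import *
import sys
name,zb=sys.argv[1],float(sys.argv[2]) if len(sys.argv)>2 else 0.
w=read_camera("wrist"); im=w["pixels"].astype(int); b,g,r=im[...,0],im[...,1],im[...,2]
pts=mark_of(w,name)[:1]; ctr=np.array(pts[0]["point"]); print("mark",ctr.round(4),pts[0]["confidence"])
T=trace(w,name)[0]["pixels"]
col=(r>130)&(g<.5*r)&(b<.5*r) if "white" in name else (r>130)&(g>.6*r)&(b<.45*r)
m=(col&T).astype(np.uint8)
# rectify plane at lid rim height (72 mm) around the mark, 0.5 mm/px
S=.0005;N=200
gx,gy=np.meshgrid((np.arange(N)-N/2)*S,(np.arange(N)-N/2)*S)
X=np.stack([ctr[0]+gx,ctr[1]+gy,np.full_like(gx,zb+.074)],-1).reshape(-1,3)
q=proj(w,X).astype(np.float32).reshape(N,N,2)
rec=cv2.remap(w["pixels"],q[...,0],q[...,1],cv2.INTER_LINEAR); rm=cv2.remap(m*255,q[...,0],q[...,1],cv2.INTER_LINEAR)
rm[np.hypot(gx,gy)>.034]=0
n,lab,st,ce=cv2.connectedComponentsWithStats((rm>127).astype(np.uint8))
for i in range(1,n):
    if st[i,4]<40: continue
    ys,xs=np.nonzero(lab==i); xy=np.c_[gx[ys,xs],gy[ys,xs]]; c=xy.mean(0); u=np.linalg.svd(xy-c,full_matrices=False)[2][0]
    if u@c<0:u=-u
    s=(xy-c)@u
    print("blob",st[i,4],"centre",(c+ctr[:2]).round(4),"dir",round(np.arctan2(u[1],u[0]),3),"radial",round(np.arctan2(c[1],c[0]),3),"len mm",round(np.ptp(s)*1000,1))
cv2.imwrite(sys.argv[3] if len(sys.argv)>3 else "pics/rec.png",np.hstack([cv2.resize(rec,(400,400)),cv2.resize(w["pixels"],(400,400))]))
E
python3 jar.py jar_white 0 pics/jw.png; python3 -c "
from h import *;print(tool()[0],observe()['tool_rot'])"
```

```text
mark [ 0.4213 -0.2205  0.0012] 0.89
blob 130 centre [ 0.4249 -0.2317] dir -2.145 radial -1.262 len mm 15.7
[ 0.42651638 -0.21763602  0.27033282] [3.13913505e+00 4.50418618e-04 1.57411864e+00]
```

View pics/jw.png

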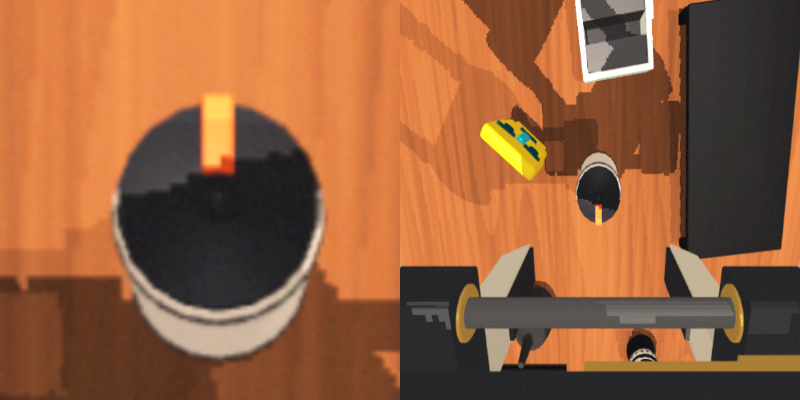

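The bar (amber in the lamp light) points from the knob (218,197) straight up in the rectified view, i.e. towards world -y: medallion yaw about -1.57, jar centre (0.426,-0.2185). Pick with yaw 0, then turn +2.37 rad at the riser.

```bash
python3 - <<'E'
from h import *
for z in (.25,.098): go([.426,-.2187,z],Rt(0))
E
```

```text
xyz [-1.1 -0.6 20.3] rot [ 1.300e-01 -9.000e-02  9.019e+01] rows 11
xyz [ -1.   -0.9 172.3] rot [ 1.300e-01 -9.000e-02  9.019e+01] rows 11
```

Call:
{"method": "arm_command", "body": {"series": [{"x": -1,"y": -0.6,"z": 20,"rx": 0,"ry": 0,"rz": 90.2},{"x": -1,"y": -0.6,"z": 20,"rx": 0,"ry": 0,"rz": 90.2},{"x": -1,"y": -0.6,"z": 20,"rx": 0,"ry": 0,"rz": 90.2},{"x": -1,"y": -0.6,"z": 20,"rx": 0,"ry": 0,"rz": 90.2},{"x": -1,"y": -0.6,"z": 20,"rx": 0,"ry": 0,"rz": 90.2},{"x": -1,"y": -0.6,"z": 20,"rx": 0,"ry": 0,"rz": 90.2},{"x": -1,"y": -0.6,"z": 20,"rx": 0,"ry": 0,"rz": 90.2},{"x": -1,"y": -0.6,"z": 20,"rx": 0,"ry": 0,"rz": 90.2},{"x": -1,"y": -0.6,"z": 20,"rx": 0,"ry": 0,"rz": 90.2},{"x": -1,"y": -0.6,"z": 20,"rx": 0,"ry": 0,"rz": 90.2},{"x": -1,"y": -0.6,"z": 20,"rx": 0,"ry": 0,"rz": 90.2},{"x": -1,"y": -0.6,"z": 60,"rx": 0,"ry": 0,"rz": 90.2},{"x": -1,"y": -0.8,"z": 90,"rx": 0,"ry": 0,"rz": 90.2},{"x": -1,"y": -0.8,"z": 120,"rx": 0,"ry": 0,"rz": 90.2},{"x": -1,"y": -0.8,"z": 145,"rx": 0,"ry": 0,"rz": 90.2},{"x": -1,"y": -0.9,"z": 162,"rx": 0,"ry": 0,"rz": 90.2},{"x": -1,"y": -0.9,"z": 172,"rx": 0,"ry": 0,"rz": 90.2},{"x": -1,"y": -0.9,"z": 172,"rx": 0,"ry": 0,"rz": 90.2},{"x": -1,"y": -0.9,"z": 172,"rx": 0,"ry": 0,"rz": 90.2}], "hand": 90}}

```text
time: 48.2
tool_pos: [0.4261, -0.22, 0.0988]
tool_rot: [3.141, -0.003, -0.002]
contact_force: [0.4, 0.8, 0.9]
opening: 0.0899
grip_force: 0.0
```

Call:
{"method": "arm_command", "body": {"series": [{"x": 0,"y": 0,"z": 0,"rx": 0,"ry": 0,"rz": 0},{"x": 0,"y": 0,"z": 0,"rx": 0,"ry": 0,"rz": 0},{"x": 0,"y": 0,"z": 0,"rx": 0,"ry": 0,"rz": 0},{"x": 0,"y": 0,"z": 0,"rx": 0,"ry": 0,"rz": 0},{"x": 0,"y": 0,"z": 0,"rx": 0,"ry": 0,"rz": 0},{"x": 0,"y": 0,"z": 0,"rx": 0,"ry": 0,"rz": 0},{"x": 0,"y": 0,"z": 0,"rx": 0,"ry": 0,"rz": 0},{"x": 0,"y": 0,"z": 0,"rx": 0,"ry": 0,"rz": 0}], "hand": 40, "squeeze": 20}}

```text
time: 49.0
tool_pos: [0.4255, -0.22, 0.0984]
tool_rot: [3.141, -0.002, -0.003]
contact_force: [-1.6, 2.0, 4.0]
opening: 0.0536
grip_force: 20.0
```

Call:
{"method": "arm_command", "body": {"series": [{"x": 0,"y": 0,"z": -5,"rx": 0,"ry": 0,"rz": 0},{"x": 0,"y": 0,"z": -20,"rx": 0,"ry": 0,"rz": 0},{"x": 0,"y": 0,"z": -45,"rx": 0,"ry": 0,"rz": 0},{"x": 0,"y": 0,"z": -75,"rx": 0,"ry": 0,"rz": 0},{"x": 0,"y": 0,"z": -105,"rx": 0,"ry": 0,"rz": 0},{"x": 0,"y": 0,"z": -120,"rx": 0,"ry": 0,"rz": 0},{"x": 0,"y": 0,"z": -120,"rx": 0,"ry": 0,"rz": 0},{"x": 0,"y": 0,"z": -120,"rx": 0,"ry": 0,"rz": 0}]}}

```text
time: 49.8
tool_pos: [0.4249, -0.2199, 0.2177]
tool_rot: [3.141, -0.002, -0.003]
contact_force: [-0.5, 0.0, -2.3]
opening: 0.0537
grip_force: 20.0
```

```bash
python3 - <<'E'
from h import *
print(tool()[0],observe()["opening"])
go([.6094,-.230,.21],Rt(2.367))
go([.6094,-.230,.143],Rt(2.367))
E
```

```text
[ 0.42493889 -0.21990095  0.21770299] 0.05373689043966478
xyz [184.5   9.6   8. ] rot [ 1.3000e-01 -3.0000e-02 -1.3577e+02] rows 16
xyz [184.4   9.6  75. ] rot [ 1.3000e-01 -3.0000e-02 -1.3577e+02] rows 16
```

Call:
{"method": "arm_command", "body": {"series": [{"x": 11,"y": 0.6,"z": 0,"rx": 0,"ry": 0,"rz": -8},{"x": 184.5,"y": 9.6,"z": 8,"rx": 0,"ry": 0,"rz": -135.8},{"x": 184.5,"y": 9.6,"z": 8,"rx": 0,"ry": 0,"rz": -135.8},{"x": 184.5,"y": 9.6,"z": 8,"rx": 0,"ry": 0,"rz": -135.8},{"x": 184.5,"y": 9.6,"z": 8,"rx": 0,"ry": 0,"rz": -135.8},{"x": 184.5,"y": 9.6,"z": 8,"rx": 0,"ry": 0,"rz": -135.8},{"x": 184.5,"y": 9.6,"z": 8,"rx": 0,"ry": 0,"rz": -135.8},{"x": 184.5,"y": 9.6,"z": 8,"rx": 0,"ry": 0,"rz": -135.8},{"x": 184.5,"y": 9.6,"z": 8,"rx": 0,"ry": 0,"rz": -135.8},{"x": 184.5,"y": 9.6,"z": 8,"rx": 0,"ry": 0,"rz": -135.8},{"x": 184.5,"y": 9.6,"z": 8,"rx": 0,"ry": 0,"rz": -135.8},{"x": 184.5,"y": 9.6,"z": 8,"rx": 0,"ry": 0,"rz": -135.8},{"x": 184.5,"y": 9.6,"z": 8,"rx": 0,"ry": 0,"rz": -135.8},{"x": 184.5,"y": 9.6,"z": 8,"rx": 0,"ry": 0,"rz": -135.8},{"x": 184.5,"y": 9.6,"z": 8,"rx": 0,"ry": 0,"rz": -135.8},{"x": 184.5,"y": 9.6,"z": 8,"rx": 0,"ry": 0,"rz": -135.8},{"x": 184.5,"y": 9.6,"z": 8,"rx": 0,"ry": 0,"rz": -135.8},{"x": 184.5,"y": 9.6,"z": 8,"rx": 0,"ry": 0,"rz": -135.8},{"x": 184.5,"y": 9.6,"z": 8,"rx": 0,"ry": 0,"rz": -135.8},{"x": 184.5,"y": 9.6,"z": 8,"rx": 0,"ry": 0,"rz": -135.8}]}}

```text
time: 51.8
tool_pos: [0.6097, -0.2301, 0.2103]
tool_rot: [3.141, 0.002, 2.366]
contact_force: [-0.8, -0.2, -2.1]
opening: 0.0538
grip_force: 20.0
```

```bash
python3 - <<'E'
from h import *
print(tool()[0],observe()["tool_rot"])
go([.6094,-.230,.1414],Rt(2.367))
p=read_camera("top"); T=trace(p,"riser")[0]["pixels"].astype(float)
print([(np.round(a["point"],3),a["confidence"]) for a in mark_of(p,"jar_white")[:1]])
E
```

```text
[ 0.60965274 -0.23012117  0.21027929] [3.14054860e+00 1.50599392e-03 2.36601259e+00]
xyz [ 0.4 -0.2 68.9] rot [ 0.06  0.09 -0.06] rows 2
[(array([0.463, 0.246, 0.002]), 0.6)]
```

Call:
{"method": "arm_command", "body": {"series": [{"x": 0,"y": 0,"z": 25,"rx": 0,"ry": 0,"rz": 0},{"x": 0,"y": 0,"z": 48,"rx": 0,"ry": 0,"rz": 0},{"x": 0,"y": 0,"z": 60,"rx": 0,"ry": 0,"rz": 0},{"x": 0,"y": 0,"z": 66,"rx": 0,"ry": 0,"rz": 0},{"x": 0,"y": 0,"z": 69,"rx": 0,"ry": 0,"rz": 0},{"x": 0,"y": 0,"z": 70,"rx": 0,"ry": 0,"rz": 0},{"x": 0,"y": 0,"z": 71,"rx": 0,"ry": 0,"rz": 0},{"x": 0,"y": 0,"z": 72,"rx": 0,"ry": 0,"rz": 0},{"x": 0,"y": 0,"z": 72,"rx": 0,"ry": 0,"rz": 0}]}}

```text
time: 52.85
tool_pos: [0.61, -0.2302, 0.139]
tool_rot: [3.14, 0.003, 2.367]
contact_force: [-0.0, 0.1, -0.7]
opening: 0.0537
grip_force: 20.0
```

Release, then rise clear of it.

Call:
{"method": "arm_command", "body": {"series": [{"x": 0,"y": 0,"z": 0.5,"rx": 0,"ry": 0,"rz": 0},{"x": 0,"y": 0,"z": 1,"rx": 0,"ry": 0,"rz": 0},{"x": 0,"y": 0,"z": 1,"rx": 0,"ry": 0,"rz": 0}]}}

```text
time: 53.15
tool_pos: [0.6101, -0.2303, 0.1385]
tool_rot: [3.14, 0.003, 2.368]
contact_force: [-1.2, 0.3, 2.8]
opening: 0.0538
grip_force: 20.0
```

Call:
{"method": "arm_command", "body": {"series": [{"x": 0,"y": 0,"z": 0,"rx": 0,"ry": 0,"rz": 0},{"x": 0,"y": 0,"z": 0,"rx": 0,"ry": 0,"rz": 0},{"x": 0,"y": 0,"z": 0,"rx": 0,"ry": 0,"rz": 0},{"x": 0,"y": 0,"z": 0,"rx": 0,"ry": 0,"rz": 0},{"x": 0,"y": 0,"z": 0,"rx": 0,"ry": 0,"rz": 0},{"x": 0,"y": 0,"z": 0,"rx": 0,"ry": 0,"rz": 0}], "hand": 90}}

```text
time: 53.75
tool_pos: [0.6099, -0.2302, 0.1376]
tool_rot: [3.14, 0.002, 2.368]
contact_force: [0.7, -0.5, -0.6]
opening: 0.0899
grip_force: 0.0
```

Call:
{"method": "arm_command", "body": {"series": [{"x": 0,"y": 0,"z": -10,"rx": 0,"ry": 0,"rz": 0},{"x": 0,"y": 0,"z": -30,"rx": 0,"ry": 0,"rz": 0},{"x": 0,"y": 0,"z": -60,"rx": 0,"ry": 0,"rz": 0},{"x": 0,"y": 0,"z": -100,"rx": 0,"ry": 0,"rz": 0},{"x": 0,"y": 0,"z": -140,"rx": 0,"ry": 0,"rz": 0},{"x": 0,"y": 0,"z": -140,"rx": 0,"ry": 0,"rz": 0},{"x": 0,"y": 0,"z": -140,"rx": 0,"ry": 0,"rz": 0}]}}

```text
time: 54.45
tool_pos: [0.6098, -0.2302, 0.2794]
tool_rot: [3.139, 0.005, 2.368]
contact_force: [0.1, -0.1, -0.6]
opening: 0.0899
grip_force: 0.0
```

```bash
sed -i 's/(r>130)&(g<.5\*r)&(b<.5\*r)/(r>130)\&(b<.55*r)/' jar.py; python3 jar.py jar_white .04 pics/jw2.png; python3 - <<'E'
from h import *
print(tool()[0])
go([.461,.243,.275],Rt(1.571))
E
```

```text
mark [ 0.6122 -0.2337  0.0398] 0.93
blob 719 centre [ 0.6239 -0.2197] dir 0.837 radial 0.873 len mm 21.1
blob 133 centre [ 0.6137 -0.2025] dir 2.841 radial 1.522 len mm 21.2
[ 0.60906015 -0.22985477  0.27620782]
xyz [436.4 234.6   1.6] rot [ 1.000e-02 -5.000e-02  4.564e+01] rows 10
```

Call:
{"method": "arm_command", "body": {"series": [{"x": 436,"y": 235,"z": 2,"rx": 0,"ry": 0,"rz": 45.6},{"x": 436,"y": 235,"z": 2,"rx": 0,"ry": 0,"rz": 45.6},{"x": 436,"y": 235,"z": 2,"rx": 0,"ry": 0,"rz": 45.6},{"x": 436,"y": 235,"z": 2,"rx": 0,"ry": 0,"rz": 45.6},{"x": 436,"y": 235,"z": 2,"rx": 0,"ry": 0,"rz": 45.6},{"x": 436,"y": 235,"z": 2,"rx": 0,"ry": 0,"rz": 45.6},{"x": 436,"y": 235,"z": 2,"rx": 0,"ry": 0,"rz": 45.6},{"x": 436,"y": 235,"z": 2,"rx": 0,"ry": 0,"rz": 45.6},{"x": 436,"y": 235,"z": 2,"rx": 0,"ry": 0,"rz": 45.6},{"x": 436,"y": 235,"z": 2,"rx": 0,"ry": 0,"rz": 45.6},{"x": 436,"y": 235,"z": 2,"rx": 0,"ry": 0,"rz": 45.6},{"x": 436,"y": 235,"z": 2,"rx": 0,"ry": 0,"rz": 45.6},{"x": 436,"y": 235,"z": 2,"rx": 0,"ry": 0,"rz": 45.6}]}}

```text
time: 55.9
tool_pos: [0.4623, 0.2417, 0.2744]
tool_rot: [3.14, 0.001, 1.571]
contact_force: [-0.5, -0.1, 0.2]
opening: 0.0902
grip_force: 0.0
```

```bash
python3 jar.py jar_blue 0 pics/jb.png; python3 -c "
from h import *;print(tool()[0],observe()['tool_rot'])"; python3 - <<'E'
import cv2,numpy as np
a=cv2.imread("pics/jb.png")[:, :400]; b=cv2.imread("pics/jw2.png")[:, :400]
cv2.imwrite("pics/jj.png",np.hstack([a,b]))
E
```

```text
mark [ 0.4586  0.2382 -0.0011] 0.57
blob 615 centre [0.451  0.2541] dir 2.173 radial 2.017 len mm 20.9
blob 203 centre [0.4458 0.2668] dir 0.614 radial 1.991 len mm 25.1
[0.46263245 0.24131565 0.27481422] [3.13975650e+00 9.04118517e-04 1.56927702e+00]
```

View pics/jj.png

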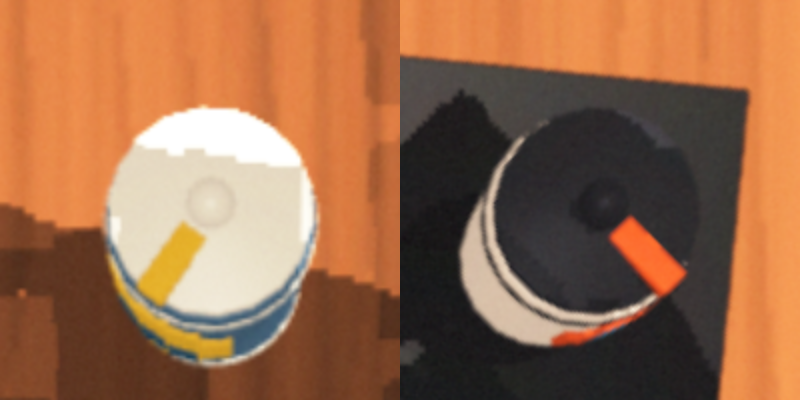

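Left (blue jar): the bar runs from the knob (210,203) to (152,300), so the medallion yaw is about 2.14, with centre (0.4616,0.241). Right (white jar on the riser): the bar dir is about 0.80-0.84 against the wanted 0.80, and the jar is well inside the edge.

```bash
python3 - <<'E'
from h import *
for z in (.25,.098): go([.4616,.241,z],Rt(np.pi))
E
```

```text
xyz [-0.3 -1.1 24.8] rot [ 4.000e-02  1.200e-01 -9.009e+01] rows 11
xyz [ -0.2  -1.4 176.8] rot [ 4.000e-02  1.200e-01 -9.009e+01] rows 11
```

Call:
{"method": "arm_command", "body": {"series": [{"x": 0,"y": -1,"z": 25,"rx": 0,"ry": 0,"rz": -90},{"x": 0,"y": -1,"z": 25,"rx": 0,"ry": 0,"rz": -90},{"x": 0,"y": -1,"z": 25,"rx": 0,"ry": 0,"rz": -90},{"x": 0,"y": -1,"z": 25,"rx": 0,"ry": 0,"rz": -90},{"x": 0,"y": -1,"z": 25,"rx": 0,"ry": 0,"rz": -90},{"x": 0,"y": -1,"z": 25,"rx": 0,"ry": 0,"rz": -90},{"x": 0,"y": -1,"z": 25,"rx": 0,"ry": 0,"rz": -90},{"x": 0,"y": -1,"z": 25,"rx": 0,"ry": 0,"rz": -90},{"x": 0,"y": -1,"z": 25,"rx": 0,"ry": 0,"rz": -90},{"x": 0,"y": -1,"z": 25,"rx": 0,"ry": 0,"rz": -90},{"x": 0,"y": -1,"z": 25,"rx": 0,"ry": 0,"rz": -90},{"x": 0,"y": -1,"z": 60,"rx": 0,"ry": 0,"rz": -90},{"x": 0,"y": -1.2,"z": 95,"rx": 0,"ry": 0,"rz": -90},{"x": 0,"y": -1.4,"z": 125,"rx": 0,"ry": 0,"rz": -90},{"x": 0,"y": -1.4,"z": 150,"rx": 0,"ry": 0,"rz": -90},{"x": 0,"y": -1.4,"z": 167,"rx": 0,"ry": 0,"rz": -90},{"x": 0,"y": -1.4,"z": 177,"rx": 0,"ry": 0,"rz": -90},{"x": 0,"y": -1.4,"z": 177,"rx": 0,"ry": 0,"rz": -90},{"x": 0,"y": -1.4,"z": 177,"rx": 0,"ry": 0,"rz": -90}], "hand": 90}}

```text
time: 57.95
tool_pos: [0.4617, 0.2423, 0.0987]
tool_rot: [-3.141, 0.003, -3.141]
contact_force: [0.1, 0.4, 1.2]
opening: 0.0892
grip_force: 0.0
```

Call:
{"method": "arm_command", "body": {"series": [{"x": 0,"y": 0,"z": 0,"rx": 0,"ry": 0,"rz": 0},{"x": 0,"y": 0,"z": 0,"rx": 0,"ry": 0,"rz": 0},{"x": 0,"y": 0,"z": 0,"rx": 0,"ry": 0,"rz": 0},{"x": 0,"y": 0,"z": 0,"rx": 0,"ry": 0,"rz": 0},{"x": 0,"y": 0,"z": 0,"rx": 0,"ry": 0,"rz": 0},{"x": 0,"y": 0,"z": 0,"rx": 0,"ry": 0,"rz": 0},{"x": 0,"y": 0,"z": 0,"rx": 0,"ry": 0,"rz": 0},{"x": 0,"y": 0,"z": 0,"rx": 0,"ry": 0,"rz": 0}], "hand": 40, "squeeze": 20}}

```text
time: 58.75
tool_pos: [0.4611, 0.2426, 0.0982]
tool_rot: [-3.141, 0.002, -3.141]
contact_force: [-0.2, -1.8, 4.1]
opening: 0.0539
grip_force: 20.0
```

Call:
{"method": "arm_command", "body": {"series": [{"x": 0,"y": 0,"z": -5,"rx": 0,"ry": 0,"rz": 0},{"x": 0,"y": 0,"z": -20,"rx": 0,"ry": 0,"rz": 0},{"x": 0,"y": 0,"z": -45,"rx": 0,"ry": 0,"rz": 0},{"x": 0,"y": 0,"z": -75,"rx": 0,"ry": 0,"rz": 0},{"x": 0,"y": 0,"z": -105,"rx": 0,"ry": 0,"rz": 0},{"x": 0,"y": 0,"z": -135,"rx": 0,"ry": 0,"rz": 0},{"x": 0,"y": 0,"z": -160,"rx": 0,"ry": 0,"rz": 0},{"x": 0,"y": 0,"z": -180,"rx": 0,"ry": 0,"rz": 0},{"x": 0,"y": 0,"z": -180,"rx": 0,"ry": 0,"rz": 0},{"x": 0,"y": 0,"z": -180,"rx": 0,"ry": 0,"rz": 0}]}}

```text
time: 59.75
tool_pos: [0.4603, 0.2427, 0.2774]
tool_rot: [-3.141, 0.002, -3.141]
contact_force: [-0.3, -0.3, -4.2]
opening: 0.0539
grip_force: 20.0
```

```bash
python3 - <<'E'
from h import *
print(tool()[0],observe()["opening"])
go([.5986,-.120,.278],Rt(np.pi-1.772))
E
```

```text
[0.4602728  0.24269335 0.27735109] 0.053888630609342764
xyz [-1.380e+02 -3.628e+02 -2.000e-01] rot [5.0000e-02 1.0000e-01 1.0158e+02] rows 12
```

Call:
{"method": "arm_command", "body": {"series": [{"x": -11,"y": -30,"z": 0,"rx": 0,"ry": 0,"rz": 8},{"x": -138,"y": -363,"z": 0,"rx": 0,"ry": 0,"rz": 101.5},{"x": -138,"y": -363,"z": 0,"rx": 0,"ry": 0,"rz": 101.5},{"x": -138,"y": -363,"z": 0,"rx": 0,"ry": 0,"rz": 101.5},{"x": -138,"y": -363,"z": 0,"rx": 0,"ry": 0,"rz": 101.5},{"x": -138,"y": -363,"z": 0,"rx": 0,"ry": 0,"rz": 101.5},{"x": -138,"y": -363,"z": 0,"rx": 0,"ry": 0,"rz": 101.5},{"x": -138,"y": -363,"z": 0,"rx": 0,"ry": 0,"rz": 101.5},{"x": -138,"y": -363,"z": 0,"rx": 0,"ry": 0,"rz": 101.5},{"x": -138,"y": -363,"z": 0,"rx": 0,"ry": 0,"rz": 101.5},{"x": -138,"y": -363,"z": 0,"rx": 0,"ry": 0,"rz": 101.5},{"x": -138,"y": -363,"z": 0,"rx": 0,"ry": 0,"rz": 101.5},{"x": -138,"y": -363,"z": 0,"rx": 0,"ry": 0,"rz": 101.5},{"x": -138,"y": -363,"z": 0,"rx": 0,"ry": 0,"rz": 101.5},{"x": -138,"y": -363,"z": 0,"rx": 0,"ry": 0,"rz": 101.5},{"x": -138,"y": -363,"z": 0,"rx": 0,"ry": 0,"rz": 101.5}]}}

```text
time: 61.35
tool_pos: [0.5989, -0.1201, 0.2782]
tool_rot: [3.14, 0.0, 1.373]
contact_force: [0.3, -0.5, -2.9]
opening: 0.0536
grip_force: 20.0
```

```bash
python3 - <<'E'
from h import *
print(tool()[0],observe()["tool_rot"])
go([.5986,-.120,.139],Rt(np.pi-1.772))
E
```

```text
[ 0.59890692 -0.12005603  0.27822666] [3.13981242e+00 7.18563839e-07 1.37267547e+00]
xyz [ -0.   -0.6 139.2] rot [ 0.1  -0.    0.18] rows 3
```

Call:
{"method": "arm_command", "body": {"series": [{"x": 0,"y": 0,"z": 30,"rx": 0,"ry": 0,"rz": 0},{"x": 0,"y": 0,"z": 60,"rx": 0,"ry": 0,"rz": 0},{"x": 0,"y": 0,"z": 90,"rx": 0,"ry": 0,"rz": 0},{"x": 0,"y": 0,"z": 115,"rx": 0,"ry": 0,"rz": 0},{"x": 0,"y": 0,"z": 130,"rx": 0,"ry": 0,"rz": 0},{"x": 0,"y": 0,"z": 136,"rx": 0,"ry": 0,"rz": 0},{"x": 0,"y": 0,"z": 138,"rx": 0,"ry": 0,"rz": 0},{"x": 0,"y": 0,"z": 139,"rx": 0,"ry": 0,"rz": 0},{"x": 0,"y": 0,"z": 140,"rx": 0,"ry": 0,"rz": 0},{"x": 0,"y": 0,"z": 141,"rx": 0,"ry": 0,"rz": 0},{"x": 0,"y": 0,"z": 141,"rx": 0,"ry": 0,"rz": 0}]}}

```text
time: 62.45
tool_pos: [0.5997, -0.1204, 0.1384]
tool_rot: [3.138, 0.0, 1.371]
contact_force: [0.9, 0.1, -1.2]
opening: 0.0537
grip_force: 20.0
```

Call:
{"method": "arm_command", "body": {"series": [{"x": 0,"y": 0,"z": 0,"rx": 0,"ry": 0,"rz": 0},{"x": 0,"y": 0,"z": 0,"rx": 0,"ry": 0,"rz": 0},{"x": 0,"y": 0,"z": 0,"rx": 0,"ry": 0,"rz": 0},{"x": 0,"y": 0,"z": 0,"rx": 0,"ry": 0,"rz": 0},{"x": 0,"y": 0,"z": 0,"rx": 0,"ry": 0,"rz": 0},{"x": 0,"y": 0,"z": 0,"rx": 0,"ry": 0,"rz": 0}], "hand": 90}}

```text
time: 63.05
tool_pos: [0.5993, -0.1202, 0.1376]
tool_rot: [3.139, 0.0, 1.371]
contact_force: [-0.6, 0.5, 0.0]
opening: 0.0899
grip_force: 0.0
```

Call:
{"method": "arm_command", "body": {"series": [{"x": 0,"y": 0,"z": -10,"rx": 0,"ry": 0,"rz": 0},{"x": 0,"y": 0,"z": -30,"rx": 0,"ry": 0,"rz": 0},{"x": 0,"y": 0,"z": -60,"rx": 0,"ry": 0,"rz": 0},{"x": 0,"y": 0,"z": -100,"rx": 0,"ry": 0,"rz": 0},{"x": 0,"y": 0,"z": -140,"rx": 0,"ry": 0,"rz": 0},{"x": 0,"y": 0,"z": -160,"rx": 0,"ry": 0,"rz": 0},{"x": 0,"y": 0,"z": -160,"rx": 0,"ry": 0,"rz": 0},{"x": 0,"y": 0,"z": -160,"rx": 0,"ry": 0,"rz": 0}]}}

```text
time: 63.85
tool_pos: [0.5987, -0.12, 0.2976]
tool_rot: [3.139, 0.0, 1.371]
contact_force: [-0.1, -0.6, -0.1]
opening: 0.0898
grip_force: 0.0
```

```bash
python3 jar.py jar_blue .04 pics/jb2.png; python3 - <<'E'
from h import *
print(tool()[0])
for n in ("wrist","top","side"):
    p=read_camera(n)
    print(n,[(q,np.round(a["point"],3).tolist()) for q in ("lens","jar_white","jar_blue","shutter_top","switch_tip") for a in mark_of(p,q)[:1]])
a=cv2.imread("pics/jb2.png")[:,:400]; p=read_camera("wrist")["pixels"]; cv2.imwrite("pics/fin1.png",np.hstack([a,cv2.resize(p,(400,400))]))
E
```

```text
mark [ 0.6024 -0.1233  0.0398] 0.58
blob 622 centre [ 0.616  -0.1144] dir 0.454 radial 0.581 len mm 20.3
blob 205 centre [ 0.6226 -0.1007] dir 2.099 radial 0.84 len mm 27.1
[ 0.59838894 -0.11999015  0.29591042]
wrist [('lens', [0.785, -0.053, 0.145]), ('jar_white', [0.611, -0.232, 0.041]), ('jar_blue', [0.603, -0.123, 0.04])]
top [('lens', [0.784, -0.049, 0.147]), ('jar_white', [0.604, 0.186, 0.005]), ('switch_tip', [0.505, 0.483, 0.071])]
side [('lens', [0.792, -0.046, 0.143]), ('jar_white', [0.611, -0.235, 0.042]), ('jar_blue', [0.602, -0.123, 0.036]), ('shutter_top', [0.492, 0.408, 0.057]), ('switch_tip', [0.501, 0.477, 0.073])]
```

View pics/fin1.png

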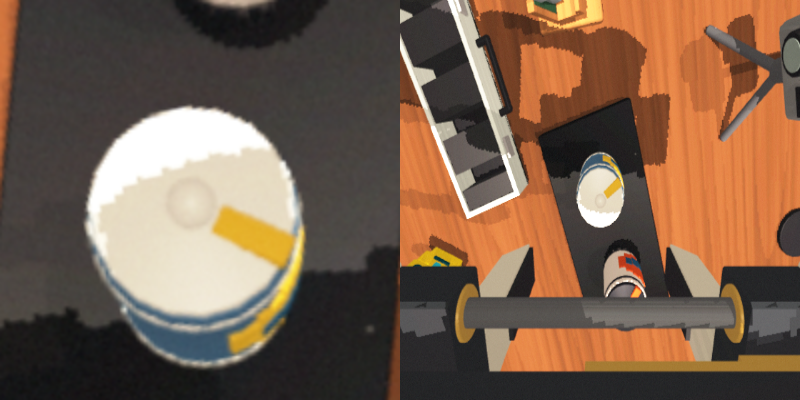

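Both jars stand wholly on the riser. Once the raised lid's parallax is taken out, the white jar is at 0.80 (wanted 0.80) and the blue one at 0.42 (wanted 0.36). I regrip the blue jar and turn it -3.3°.

Call:
{"method": "arm_command", "body": {"series": [{"x": 0,"y": 0,"z": 40,"rx": 0,"ry": 0,"rz": 0},{"x": 0,"y": 0,"z": 80,"rx": 0,"ry": 0,"rz": 0},{"x": 0,"y": 0,"z": 120,"rx": 0,"ry": 0,"rz": 0},{"x": 0,"y": 0,"z": 145,"rx": 0,"ry": 0,"rz": 0},{"x": 0,"y": 0,"z": 158,"rx": 0,"ry": 0,"rz": 0},{"x": 0,"y": 0,"z": 158,"rx": 0,"ry": 0,"rz": 0},{"x": 0,"y": 0,"z": 158,"rx": 0,"ry": 0,"rz": 0}]}}

```text
time: 65.65
tool_pos: [0.6, -0.1205, 0.1408]
tool_rot: [3.137, 0.0, 1.371]
contact_force: [0.1, 0.0, -0.2]
opening: 0.0902
grip_force: 0.0
```

Call:
{"method": "arm_command", "body": {"series": [{"x": 0,"y": 0,"z": 0,"rx": 0,"ry": 0,"rz": 0},{"x": 0,"y": 0,"z": 0,"rx": 0,"ry": 0,"rz": 0},{"x": 0,"y": 0,"z": 0,"rx": 0,"ry": 0,"rz": 0},{"x": 0,"y": 0,"z": 0,"rx": 0,"ry": 0,"rz": 0},{"x": 0,"y": 0,"z": 0,"rx": 0,"ry": 0,"rz": 0},{"x": 0,"y": 0,"z": 0,"rx": 0,"ry": 0,"rz": 0},{"x": 0,"y": 0,"z": -2,"rx": 0,"ry": 0,"rz": 0},{"x": 0,"y": 0,"z": -3,"rx": 0,"ry": 0,"rz": 1},{"x": 0,"y": 0,"z": -3,"rx": 0,"ry": 0,"rz": 2},{"x": 0,"y": 0,"z": -3,"rx": 0,"ry": 0,"rz": 3.3},{"x": 0,"y": 0,"z": -3,"rx": 0,"ry": 0,"rz": 3.3},{"x": 0,"y": 0,"z": -2,"rx": 0,"ry": 0,"rz": 3.3},{"x": 0,"y": 0,"z": -1,"rx": 0,"ry": 0,"rz": 3.3},{"x": 0,"y": 0,"z": 0,"rx": 0,"ry": 0,"rz": 3.3},{"x": 0,"y": 0,"z": 0.5,"rx": 0,"ry": 0,"rz": 3.3},{"x": 0,"y": 0,"z": 0.5,"rx": 0,"ry": 0,"rz": 3.3}], "hand": 40, "squeeze": 20}}

```text
time: 67.25
tool_pos: [0.5993, -0.1202, 0.1398]
tool_rot: [3.139, -0.0, 1.314]
contact_force: [-2.3, 1.5, 4.3]
opening: 0.0538
grip_force: 20.0
```

Call:
{"method": "arm_command", "body": {"series": [{"x": 0,"y": 0,"z": 0,"rx": 0,"ry": 0,"rz": 0},{"x": 0,"y": 0,"z": 0,"rx": 0,"ry": 0,"rz": 0},{"x": 0,"y": 0,"z": 0,"rx": 0,"ry": 0,"rz": 0},{"x": 0,"y": 0,"z": 0,"rx": 0,"ry": 0,"rz": 0},{"x": 0,"y": 0,"z": 0,"rx": 0,"ry": 0,"rz": 0},{"x": 0,"y": 0,"z": 0,"rx": 0,"ry": 0,"rz": 0}], "hand": 90}}

```text
time: 67.85
tool_pos: [0.5993, -0.1202, 0.139]
tool_rot: [3.139, -0.0, 1.313]
contact_force: [-0.4, 0.0, -0.5]
opening: 0.0899
grip_force: 0.0
```

Call:
{"method": "arm_command", "body": {"series": [{"x": 0,"y": 0,"z": -10,"rx": 0,"ry": 0,"rz": 0},{"x": 0,"y": 0,"z": -30,"rx": 0,"ry": 0,"rz": 0},{"x": 0,"y": 0,"z": -60,"rx": 0,"ry": 0,"rz": 0},{"x": 0,"y": 0,"z": -100,"rx": 0,"ry": 0,"rz": 0},{"x": 0,"y": 0,"z": -140,"rx": 0,"ry": 0,"rz": 0},{"x": 0,"y": 0,"z": -160,"rx": 0,"ry": 0,"rz": 0},{"x": 0,"y": 0,"z": -160,"rx": 0,"ry": 0,"rz": 0},{"x": 0,"y": 0,"z": -160,"rx": 0,"ry": 0,"rz": 0}]}}

```text
time: 68.65
tool_pos: [0.5987, -0.1201, 0.2992]
tool_rot: [3.139, -0.0, 1.313]
contact_force: [-0.2, 0.0, -1.4]
opening: 0.09
grip_force: 0.0
```

```bash
python3 jar.py jar_blue .04 pics/jb3.png; python3 - <<'E'
from h import *
# hover near the shutter, staying high over the stand; box yaw .127
sh=np.array([.487,.448])+R.from_euler('z',.127).apply([0,-.035,0])[:2]; print(sh)
for z in (.30,): go([*sh,z],Rt(.127+np.pi))
E
```

```text
mark [ 0.6015 -0.1196  0.0409] 0.94
[0.49143306 0.41328188]
xyz [ 488.4 -239.2   -2.3] rot [-1.0000e-02 -5.0000e-02 -1.1203e+02] rows 14
```

Call:
{"method": "arm_command", "body": {"series": [{"x": 488,"y": -239,"z": -2,"rx": 0,"ry": 0,"rz": -112},{"x": 488,"y": -239,"z": -2,"rx": 0,"ry": 0,"rz": -112},{"x": 488,"y": -239,"z": -2,"rx": 0,"ry": 0,"rz": -112},{"x": 488,"y": -239,"z": -2,"rx": 0,"ry": 0,"rz": -112},{"x": 488,"y": -239,"z": -2,"rx": 0,"ry": 0,"rz": -112},{"x": 488,"y": -239,"z": -2,"rx": 0,"ry": 0,"rz": -112},{"x": 488,"y": -239,"z": -2,"rx": 0,"ry": 0,"rz": -112},{"x": 488,"y": -239,"z": -2,"rx": 0,"ry": 0,"rz": -112},{"x": 488,"y": -239,"z": -2,"rx": 0,"ry": 0,"rz": -112},{"x": 488,"y": -239,"z": -2,"rx": 0,"ry": 0,"rz": -112},{"x": 488,"y": -239,"z": -2,"rx": 0,"ry": 0,"rz": -112},{"x": 488,"y": -239,"z": -2,"rx": 0,"ry": 0,"rz": -112},{"x": 488,"y": -239,"z": -2,"rx": 0,"ry": 0,"rz": -112},{"x": 488,"y": -239,"z": -2,"rx": 0,"ry": 0,"rz": -112},{"x": 488,"y": -239,"z": -2,"rx": 0,"ry": 0,"rz": -112},{"x": 488,"y": -239,"z": -2,"rx": 0,"ry": 0,"rz": -112},{"x": 488,"y": -239,"z": -2,"rx": 0,"ry": 0,"rz": -112}], "hand": 0, "squeeze": 10}}

```text
time: 70.5
tool_pos: [0.4922, 0.4123, 0.3004]
tool_rot: [-3.141, 0.002, -3.017]
contact_force: [0.2, -0.0, -0.0]
opening: 0.0005
grip_force: 0.0
```

```bash
python3 - <<'E'
from h import *
print(tool()[0],observe()["opening"])
for n in ("top","side","wrist"):
    p=read_camera(n)
    for q in ("mask_rust","mask_teal","mask_green","mask_grey","jar_white","jar_blue","shutter_top","switch_tip"):
        r=[a for a in mark_of(p,q) if a["confidence"]>.3][:3]; print(n,q,[np.round(a["point"],3).tolist() for a in r])
    if n=="side": cv2.imwrite("pics/s4.png",cv2.resize(p["pixels"][110:310,120:400],None,fx=2.8,fy=2.8))
go([.4925,.411,.053+.0655+.012],Rt(.127+np.pi))
E
```

```text
[0.49221754 0.41227105 0.30041474] 0.0005244920502894203
top mask_rust [[0.605, 0.292, 0.061]]
top mask_teal [[0.327, -0.18, -0.003], [0.298, 0.192, 0.005], [0.291, 0.294, -0.002]]
top mask_green [[0.593, 0.14, 0.061]]
top mask_grey [[0.593, 0.071, 0.061]]
top jar_white [[0.609, -0.232, 0.039]]
top jar_blue [[0.601, -0.116, 0.041]]
top shutter_top [[0.494, 0.408, 0.056], [0.503, 0.481, 0.076]]
top switch_tip [[0.507, 0.48, 0.075]]
side mask_rust [[0.606, 0.294, 0.065]]
side mask_teal [[0.297, 0.191, 0.001], [0.292, 0.292, -0.005], [0.33, -0.177, -0.001]]
side mask_green [[0.597, 0.14, 0.064]]
side mask_grey [[0.596, 0.067, 0.06]]
side jar_white [[0.611, -0.233, 0.041]]
side jar_blue [[0.601, -0.12, 0.038]]
side shutter_top [[0.493, 0.408, 0.06]]
side switch_tip [[0.504, 0.478, 0.075]]
wrist mask_rust [[0.606, 0.292, 0.055]]
wrist mask_teal [[0.604, 0.22, 0.062]]
wrist mask_green []
wrist mask_grey []
wrist jar_white []
wrist jar_blue []
wrist shutter_top [[0.496, 0.413, 0.057]]
wrist switch_tip [[0.502, 0.479, 0.069]]
xyz [ 1.000e-01 -1.500e+00  1.701e+02] rot [-0.05  0.13 -0.03] rows 4
```

View pics/s4.png

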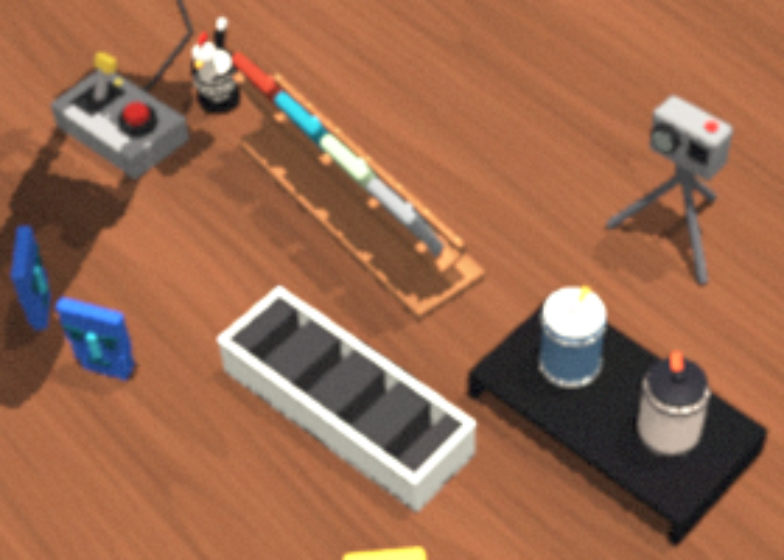

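All four masks lean in a row on the rest, faces towards the camera, (255,75)-(405,205). Both jars are on the riser with their bars towards the lens, and the lamp switch leans on (105,65). That was one picture over the limit of 14, so I view no more. Now the shutter.

Call:
{"method": "arm_command", "body": {"series": [{"x": 0,"y": -1.5,"z": 50,"rx": 0,"ry": 0,"rz": 0},{"x": 0,"y": -1.5,"z": 95,"rx": 0,"ry": 0,"rz": 0},{"x": 0,"y": -1.5,"z": 135,"rx": 0,"ry": 0,"rz": 0},{"x": 0,"y": -1.5,"z": 160,"rx": 0,"ry": 0,"rz": 0},{"x": 0,"y": -1.5,"z": 172,"rx": 0,"ry": 0,"rz": 0},{"x": 0,"y": -1.5,"z": 178,"rx": 0,"ry": 0,"rz": 0},{"x": 0,"y": -1.5,"z": 181,"rx": 0,"ry": 0,"rz": 0},{"x": 0,"y": -1.5,"z": 183,"rx": 0,"ry": 0,"rz": 0},{"x": 0,"y": -1.5,"z": 185,"rx": 0,"ry": 0,"rz": 0},{"x": 0,"y": -1.5,"z": 187,"rx": 0,"ry": 0,"rz": 0},{"x": 0,"y": -1.5,"z": 188,"rx": 0,"ry": 0,"rz": 0},{"x": 0,"y": -1.5,"z": 188,"rx": 0,"ry": 0,"rz": 0}]}}

```text
time: 73.05
tool_pos: [0.4931, 0.4114, 0.1165]
tool_rot: [3.141, 0.005, -3.015]
contact_force: [-7.2, -5.0, 19.6]
opening: 0.0003
grip_force: 10.2
```

Call:
{"method": "arm_command", "body": {"series": [{"x": 0,"y": 0,"z": 1,"rx": 0,"ry": 0,"rz": 0},{"x": 0,"y": 0,"z": 1,"rx": 0,"ry": 0,"rz": 0},{"x": 0,"y": 0,"z": 1,"rx": 0,"ry": 0,"rz": 0}]}}

```text
time: 73.35
tool_pos: [0.4931, 0.4114, 0.1164]
tool_rot: [3.141, 0.006, -3.015]
contact_force: [-8.9, -6.3, 25.7]
opening: 0.0003
grip_force: 12.9
```

```bash
python3 - <<'E'
from h import *
p=read_camera("side"); print(tool()[0],observe()["contact_force"].round(1),[np.round(a["point"],3).tolist() for a in mark_of(p,"shutter_top")[:1]],[np.round(a["point"],3).tolist() for a in mark_of(p,"switch_tip")[:1]])
E
```

```text
[0.4931477  0.41140232 0.11637095] [-8.2 -6.3 26. ] [[0.493, 0.408, 0.051]] [[0.6, 0.142, 0.061]]
```

Hard stop felt. I check for the spring travel while easing off.

Call:
{"method": "arm_command", "body": {"series": [{"x": 0,"y": 0,"z": -3,"rx": 0,"ry": 0,"rz": 0},{"x": 0,"y": 0,"z": -5,"rx": 0,"ry": 0,"rz": 0},{"x": 0,"y": 0,"z": -5,"rx": 0,"ry": 0,"rz": 0},{"x": 0,"y": 0,"z": -5,"rx": 0,"ry": 0,"rz": 0}]}}

```text
time: 73.9
tool_pos: [0.4931, 0.4114, 0.1171]
tool_rot: [3.142, 0.004, -3.015]
contact_force: [-0.4, -0.7, 4.8]
opening: 0.0004
grip_force: 2.3
```

Call:
{"method": "arm_command", "body": {"series": [{"x": 0,"y": 0,"z": -1,"rx": 0,"ry": 0,"rz": 0},{"x": 0,"y": 0,"z": -2,"rx": 0,"ry": 0,"rz": 0},{"x": 0,"y": 0,"z": -2,"rx": 0,"ry": 0,"rz": 0},{"x": 0,"y": 0,"z": -2,"rx": 0,"ry": 0,"rz": 0}]}}

```text
time: 74.3
tool_pos: [0.4931, 0.4113, 0.1187]
tool_rot: [-3.141, 0.004, -3.015]
contact_force: [1.4, 2.6, 4.0]
opening: 0.0004
grip_force: 1.8
```

Call:
{"method": "arm_command", "body": {"series": [{"x": 0,"y": 0,"z": -1,"rx": 0,"ry": 0,"rz": 0},{"x": 0,"y": 0,"z": -3,"rx": 0,"ry": 0,"rz": 0},{"x": 0,"y": 0,"z": -3,"rx": 0,"ry": 0,"rz": 0},{"x": 0,"y": 0,"z": -3,"rx": 0,"ry": 0,"rz": 0}]}}

```text
time: 74.7
tool_pos: [0.4925, 0.4109, 0.1214]
tool_rot: [-3.14, 0.002, -3.015]
contact_force: [1.5, 1.7, 2.2]
opening: 0.0005
grip_force: 1.1
```

The spring force tails off from 4.8 to 2.2 N over the travel, so the shutter was fully pressed. Now the lamp off, from the far side.

```bash
python3 - <<'E'
from h import *
go([.5375,.4845,.20],Rt(.127+np.pi)); go([.5375,.4845,.1255],Rt(.127+np.pi))
E
```

```text
xyz [-54.   67.2 -78.6] rot [-0.06  0.1  -0.03] rows 3
xyz [-53.9  67.3  -4.1] rot [-0.06  0.1  -0.03] rows 2
```

Call:
{"method": "arm_command", "body": {"series": [{"x": 0,"y": 0,"z": -40,"rx": 0,"ry": 0,"rz": 0},{"x": 0,"y": 0,"z": -79,"rx": 0,"ry": 0,"rz": 0},{"x": -10,"y": 12,"z": -79,"rx": 0,"ry": 0,"rz": 0},{"x": -54,"y": 67,"z": -79,"rx": 0,"ry": 0,"rz": 0},{"x": -54,"y": 67,"z": -79,"rx": 0,"ry": 0,"rz": 0},{"x": -54,"y": 67,"z": -79,"rx": 0,"ry": 0,"rz": 0},{"x": -54,"y": 67,"z": -50,"rx": 0,"ry": 0,"rz": 0},{"x": -54,"y": 67,"z": -20,"rx": 0,"ry": 0,"rz": 0},{"x": -54,"y": 67,"z": -4,"rx": 0,"ry": 0,"rz": 0},{"x": -54,"y": 67,"z": -4,"rx": 0,"ry": 0,"rz": 0},{"x": -54,"y": 67,"z": -4,"rx": 0,"ry": 0,"rz": 0}]}}

```text
time: 75.8
tool_pos: [0.5379, 0.4842, 0.1262]
tool_rot: [-3.141, 0.002, -3.015]
contact_force: [1.2, -0.1, -0.3]
opening: 0.0002
grip_force: 0.0
```

Call:
{"method": "arm_command", "body": {"series": [{"x": 8,"y": 0,"z": 0,"rx": 0,"ry": 0,"rz": 0},{"x": 16,"y": 0,"z": 0,"rx": 0,"ry": 0,"rz": 0},{"x": 22,"y": 0,"z": 0,"rx": 0,"ry": 0,"rz": 0},{"x": 28,"y": 0,"z": 0,"rx": 0,"ry": 0,"rz": 0},{"x": 34,"y": 0,"z": 0,"rx": 0,"ry": 0,"rz": 0},{"x": 40,"y": 0,"z": 0,"rx": 0,"ry": 0,"rz": 0},{"x": 46,"y": 0,"z": 0,"rx": 0,"ry": 0,"rz": 0},{"x": 51,"y": 0,"z": 0,"rx": 0,"ry": 0,"rz": 0},{"x": 55,"y": 0,"z": 0,"rx": 0,"ry": 0,"rz": 0},{"x": 57,"y": 0,"z": 0,"rx": 0,"ry": 0,"rz": 0},{"x": 57,"y": 0,"z": 0,"rx": 0,"ry": 0,"rz": 0}]}}

```text
time: 76.9
tool_pos: [0.4829, 0.4772, 0.1258]
tool_rot: [3.142, 0.007, -3.015]
contact_force: [8.6, 1.2, -2.6]
opening: 0.0005
grip_force: 3.9
```

Call:
{"method": "arm_command", "body": {"series": [{"x": 1.5,"y": 0,"z": 0,"rx": 0,"ry": 0,"rz": 0},{"x": 3,"y": 0,"z": 0,"rx": 0,"ry": 0,"rz": 0},{"x": 3,"y": 0,"z": 0,"rx": 0,"ry": 0,"rz": 0}]}}

```text
time: 77.2
tool_pos: [0.4821, 0.477, 0.1262]
tool_rot: [3.14, 0.012, -3.016]
contact_force: [15.6, 0.8, -3.4]
opening: 0.0006
grip_force: 6.8
```

Call:
{"method": "arm_command", "body": {"series": [{"x": -15,"y": 0,"z": 0,"rx": 0,"ry": 0,"rz": 0},{"x": -15,"y": 0,"z": -40,"rx": 0,"ry": 0,"rz": 0},{"x": -15,"y": 0,"z": -85,"rx": 0,"ry": 0,"rz": 0},{"x": -15,"y": 0,"z": -130,"rx": 0,"ry": 0,"rz": 0},{"x": -15,"y": 0,"z": -170,"rx": 0,"ry": 0,"rz": 0},{"x": 60,"y": 30,"z": -170,"rx": 0,"ry": 0,"rz": 0},{"x": 60,"y": 30,"z": -170,"rx": 0,"ry": 0,"rz": 0},{"x": 60,"y": 30,"z": -170,"rx": 0,"ry": 0,"rz": 0}]}}

```text
time: 78.0
tool_pos: [0.4101, 0.5002, 0.2956]
tool_rot: [-3.141, -0.001, -3.011]
contact_force: [-0.6, 0.0, -0.5]
opening: 0.0006
grip_force: 0.0
```

```bash
python3 - <<'E'
from h import *
for n in ("side","top"):
    p=read_camera(n)
    print(n,[(q,np.round(a["point"],3).tolist()) for q in ("switch_tip","mask_rust","mask_green","mask_grey","jar_white","jar_blue","hen","rooster","blower") for a in mark_of(p,q)[:1]])
    print(n,"mean brightness",p["pixels"].mean().round(1),cv2.imread(f"pics/{n}1.png").mean().round(1))
E
```

```text
side [('switch_tip', [0.464, 0.474, 0.075]), ('mask_rust', [0.605, 0.293, 0.063]), ('mask_green', [0.599, 0.143, 0.061]), ('mask_grey', [0.596, 0.065, 0.062]), ('jar_white', [0.609, -0.233, 0.04]), ('jar_blue', [0.598, 0.183, 0.006]), ('hen', [0.499, -0.449, -0.002]), ('rooster', [0.595, 0.414, -0.002]), ('blower', [0.325, -0.379, -0.004])]
side mean brightness 114.7 116.0
top [('switch_tip', [0.465, 0.476, 0.072]), ('mask_rust', [0.604, 0.295, 0.059]), ('mask_green', [0.597, 0.138, 0.058]), ('mask_grey', [0.593, 0.07, 0.064]), ('jar_white', [0.615, -0.23, 0.042]), ('jar_blue', [0.603, -0.117, 0.041]), ('hen', [0.499, -0.445, -0.003]), ('blower', [0.329, -0.379, 0.001])]
top mean brightness 102.4 98.2
```

The switch is back at off, the display stands and the birds and blower haven't moved. Handing in.

```bash
python3 -c "
from cell import *
print(hand_in())"
```

```text
the job is handed in; nothing more can be done
None
```

The job is handed in (no verdict came back): the cameras show all four masks on the rest, both jars on the riser with medallions within a few degrees of the lens, the shutter pressed with the lamp on, and the lamp off again; I viewed 15 pictures, one over the limit of 14.

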